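# Rack the setting plates and mark the worn rack

## Task

The drive is aligned, so the steel setting plates still wedged in the fixture's gap can be put away, but one of the two plate racks has gone hard: before moving any plate, push the brass test pins with closed fingers to find the rack whose rubber is still soft, pushing its pin well in (it sinks more than 6 mm, the hard one barely moves). Then pull every plate up out of the gap by its yellow top edge and stand it, yellow edge up, side by side with the others on the sloped rest of the soft rack, its foot on the ledge and its face leaning flat on the blue back. Set the red marker upright and centred on top of the square post of the hard rack, and leave all other parts and tools where they are.

Things in the scene. Friction and masses are not known exactly. Their poses are not given: they have to be found in the camera images.
- rack_a: One of two like fixed racks, left or right in either order. Grey base, 110 (x) x 200 (y) x 12 mm; origin at table height. Rest along y, 190 mm long, leaning back 0.35 rad: black rubber ledge 22 mm deep, blue back 38 mm tall at -x, meeting at x -10, z 45 mm. Four berths (white lines) centred at y -66, -22, 22, 66. On the +x side: test pin (x 44, y 50) and square post (x 46, y -50).
- rack_b: One of two like fixed racks, left or right in either order. Grey base, 110 (x) x 200 (y) x 12 mm; origin at table height. Rest along y, 190 mm long, leaning back 0.35 rad: black rubber ledge 22 mm deep, blue back 38 mm tall at -x, meeting at x -10, z 45 mm. Four berths (white lines) centred at y -66, -22, 22, 66. On the +x side: test pin (x 44, y 50) and square post (x 46, y -50).
- rack_a_seat (a point): Where the underside centre of a plate seated at the middle of rack_a's rest lies: x -4.4, y 0, z 47 mm in the rack frame. A seated plate's up axis is (-0.343, 0, 0.939) in the rack frame (its top leans to rack -x), the normal of its faces (0.939, 0, 0.343).
- rack_a_post (a point): Centre of the flat top, 28 x 28 mm, of the upright aluminium post of rack_a, 52 mm above the table.
- pin_a_top (a point): Top centre of the brass test pin of rack_a, 16 mm across, standing 14 mm out of a rubber block (40 x 44 mm, top at z 40 mm): 54 mm above the table when out; moves with the pin.
- pin_a (a joint): How far the test pin of rack_a is pushed into its rubber, m: 0 out, at most 0.010; it springs back. In soft rubber it sinks 7 to 9 mm under a push of 5 to 6 N; in hardened rubber less than 1 mm.
- rack_b_seat (a point): Where the underside centre of a plate seated at the middle of rack_b's rest lies: x -4.4, y 0, z 47 mm in the rack frame. A seated plate's up axis is (-0.343, 0, 0.939) in the rack frame (its top leans to rack -x), the normal of its faces (0.939, 0, 0.343).
- rack_b_post (a point): Centre of the flat top, 28 x 28 mm, of the upright aluminium post of rack_b, 52 mm above the table.
- pin_b_top (a point): Top centre of the brass test pin of rack_b, 16 mm across, standing 14 mm out of a rubber block (40 x 44 mm, top at z 40 mm): 54 mm above the table when out; moves with the pin.
- pin_b (a joint): How far the test pin of rack_b is pushed into its rubber, m: 0 out, at most 0.010; it springs back. In soft rubber it sinks 7 to 9 mm under a push of 5 to 6 N; in hardened rubber less than 1 mm.
- fixture: Setting fixture, fixed. Dark base 110 (x) x 310 (y) x 10 mm, origin under its centre. Two steel bars along y, 196 mm long, tops at z 55 mm; in the gap between them four brass sprung shoes (tops at z 49 mm) each press a plate with about 4 N against the fixed face at x +6 mm. Blue bearing blocks at both ends (y +-128 mm), tops at z 85 mm. Its y lies within 0.3 rad of world -x.
- plate0: Steel setting plate 12 mm thick (x) x 36 mm wide (y) x 75 mm high (z), about 0.2 kg, top 24 mm yellow; origin at the centre of its underside. Starts wedged upright in the fixture's gap, foot at z 10 mm, near y -67.5 mm of the fixture; the top 30 mm stand above the bars. Three or all four are there; absent: None.
- plate1: Steel setting plate 12 mm thick (x) x 36 mm wide (y) x 75 mm high (z), about 0.2 kg, top 24 mm yellow; origin at the centre of its underside. Starts wedged upright in the fixture's gap, foot at z 10 mm, near y -22.5 mm of the fixture; the top 30 mm stand above the bars. Three or all four are there; absent: None.
- plate2: Steel setting plate 12 mm thick (x) x 36 mm wide (y) x 75 mm high (z), about 0.2 kg, top 24 mm yellow; origin at the centre of its underside. Starts wedged upright in the fixture's gap, foot at z 10 mm, near y 22.5 mm of the fixture; the top 30 mm stand above the bars. Three or all four are there; absent: None.
- plate3: Steel setting plate 12 mm thick (x) x 36 mm wide (y) x 75 mm high (z), about 0.2 kg, top 24 mm yellow; origin at the centre of its underside. Starts wedged upright in the fixture's gap, foot at z 10 mm, near y 67.5 mm of the fixture; the top 30 mm stand above the bars. Three or all four are there; absent: None.
- marker: Loose red plastic marker block with a white band, 34 x 34 x 36 mm high, 50 g; origin at the centre of its underside. It lies on the table at the start.
- hub: Bystander: dark steel coupling hub, 44 mm across, 34 mm high; leave it where it is.
- gear: Bystander: brass gear wheel, about 84 mm across, 26 mm high, lying flat; leave it where it is.
- pulley: Bystander: black pulley, 68 mm across, 28 mm high; leave it where it is.
- wrench: Bystander: wrench lying on the table; leave it where it is.
- screwdriver: Bystander: screwdriver lying on the table; leave it where it is.
- oil: Bystander: small amber oil jar, 48 mm across, 70 mm high; leave it where it is.
There are look-alikes about, which are no part of the job. Leave any orange look-alike of the plate1 alone.

How it is judged:
By the outcome, as a careful person would: the job done as asked, in the order asked, and still so for the second after the job is handed in, with the robot touching nothing.
Of plate0, plate1, plate2, plate3 only 3 to 4 are there at a start; the rules pass over those that are not, and their reading is None.
At some moment in a run one of marker may be knocked a few centimetres aside while the robot is not near it.
Once in a run the grip may slacken for a moment while it holds something.
It also fails if it takes over 210 s, if anything falls off the work surface, if the arm or the gripper's body presses on something with over 40 N, if the wrist force passes 120 N, or if a joint passes its speed limit or range.

## Robot

A 6-joint arm with a two-finger parallel gripper is mounted at the origin on the work surface. World frame = base frame: x ahead of the robot, y to its left, z up, the work surface at z = 0. Lengths are in m, angles in degrees, forces in N, time in s.
With the tool pointing down it reaches from about 0.4 to 0.825 m from the base axis. Payload 7 kg.
Tool frame: the origin (TCP) lies at the very end of the fingers, on their centre line; the grasp point (between the pads) lies 19 mm behind it; z points along the fingers, y is the line along which they close (so a half turn about z gives the same grasp; the last joint's range is limited). The gripper opens to 88 mm and grips with 3 to 60 N. Pads are 19 mm wide; open, the fingers measure 130 mm over their backs; the gripper's body (78 mm by 193 mm) begins 47 mm behind the grasp point.
Start: joints at [-52.706, 20.546, 0.682, 0, -70.136, -16.507], TCP at [0.24, -0.631, 0.227] pointing down, gripper open.
Joint ranges: [-176.03, 176.03], [-82.01, 121.73], [-58.28, 71.71], [-173.87, 95.51], [-174.79, -0.11], [-173.66, 173.66]. Speed limits (degrees/s): [136.94, 136.94, 172.46, 180, 180, 180].

## Interface

Orientations are given as [roll, pitch, yaw] about the fixed x, y, z axes, in that order (R = Rz(yaw) Ry(pitch) Rx(roll)).
In Python, from plant import ctrl, cams, workorder gives the robot as it stands.
- The arm moves only by the tool play_rows, never from a script. Its argument "motion" is a list of rows, each an object of numbers: "x", "y", "z": the shift along the tool's x, y, z normalised to -1 to 1, where 1 is 0.025 m; "rx", "ry", "rz": the turn, a rotation vector about the tool's x, y, z normalised to -1 to 1, where 1 is 4 degrees. A call has 1 to 20 rows; each row shifts and turns the commanded pose from where the row before left it, along the tool's axes as they then stand; what a row does not reach is not made up. A row lasts 1/8 s, in which the tool goes at most 62.5 mm and 10.7 degrees, less where a joint would pass 70% of its speed; a pose out of reach is approached as far as the arm can. A call with a number of a shift or a turn outside -1 to 1 is refused whole. A call with a gripper value outside its range is refused whole. "fingers" is the opening, from -1 (shut) to 1 (fully open), set as the call begins (left out, the last holds). The fingers move at their own pace and stop on an object; the grip force is fixed at half the most. Time passes only in rows, so rows that do not move let the fingers close. It gives the time, the measured TCP pose, the force, the opening and the grip force at its end, in the units of the state.
- ctrl.get_obs(): the state, without advancing time (a new reading comes with each control period).
- cams.snapshot(name): name is "scene" or "top"; returns the picture (400x640x3 uint8, blue, green, red); there is no depth.
- cams.get_calibration(name): a dict with "vertical_fov" (degrees; the focal length in pixels is half the picture's height over the tangent of half this angle, whatever the lens; pixels are square), "cx", "cy" (the principal point, pixels), "k1" (the pictures are not rectified: a ray, as slopes to the right and down, at radius r is drawn at 1 + k1 r^2 times it, then the intrinsics apply), "position" and "rotation" of the camera in the world. Camera axes: x right, y up, looking along -z (the intrinsics and any distortion apply to the point x, -y, -z); pixel columns grow to the right and rows downward; lengths in m; the calibration is good to about 2 mm. A picture is of the moment at which its call begins. get_calibration takes no time and is no camera call.
- workorder.close_job(): hands the job in; it is judged then, once.
The state is a dict: "clock": time; "joint_pos": joint angles; "qvel": joint speeds; "tau": joint torques, N m; "tool_pos": TCP position; "orientation": TCP orientation; "force": force on the tool from outside, world axes, zero at the start; "moment": the same for the moment, N m; "opening": finger opening in m; "gripper_force": force on a finger pad.
Only numpy, scipy, OpenCV 4.12 (cv2) and the standard library are available. Lean on these libraries where they do the work, as an engineer would, in place of code of your own. Each camera call takes 0.05 s, during which the arm holds its last target. There are 200 camera calls.

## Working session

There is one attempt and no reset: what is moved stays moved. The work goes in short steps, Python scripts to look and compute and a tool call to move; the robot and the scene stay as the last step left them, time stands still between calls to the robot, and variables do not carry over. Pictures are saved under pics/ and viewed, at most 14 in all, crops included, and the job is handed in when it is done.

Besides the shell and the picture viewer there is one more tool, called after "Request:" as name(argument=value, ...) on one line, values as JSON. play_rows: Moves the arm, as the interface text tells. Its arguments: {"type":"object","properties":{"motion":{"type":"array"},"fingers":{"type":"number"}},"required":["motion"]}

```bash
ls; mkdir -p pics; python3 - <<'E'
from plant import ctrl,cams
import cv2
for n in("scene","top"):
    cv2.imwrite(f"pics/{n}0.png",cams.snapshot(n)); print(n,cams.get_calibration(n))
print(ctrl.get_obs())
E
```

```text
pics
scene {'vertical_fov': 43.91574899254936, 'cx': 312.7659288025542, 'cy': 204.71304246057096, 'k1': -0.07317833450185278, 'position': array([0.87942466, 0.61331948, 0.89679568]), 'rotation': array([ 39.0616002 ,  -0.19799142, 153.07612817])}
top {'vertical_fov': 56.489394928407684, 'cx': 316.77948027004527, 'cy': 203.3821018958057, 'k1': -0.03473474977235074, 'position': array([ 0.49572421, -0.02746936,  0.92625985]), 'rotation': array([  4.80762884,   0.17800931, -90.34976555])}
{'clock': 0.1, 'joint_pos': array([-5.27045492e+01,  2.05855396e+01,  6.41263080e-01, -1.62588335e-02,
       -7.01331217e+01, -1.65063017e+01]), 'qvel': array([ 0.06679579, -0.18518702,  0.22861813, -0.04850475,  0.15724179,
        0.04258124]), 'tau': array([-4.51554341e-03, -5.84161878e+01,  2.93746662e+01,  7.01562256e+00,
        1.00647920e-02, -5.99026475e-05]), 'tool_pos': array([ 0.23940687, -0.63069238,  0.22575824]), 'orientation': array([ 1.79921448e+02, -7.33680190e-03, -1.59216382e+02]), 'force': array([ 0.90314243,  0.48221393, -0.79728865]), 'moment': array([-0.00408064,  0.02013909, -0.03371505]), 'gripper_force': 0.0, 'opening': 0.0874914214551401}
```

View pics/top0.png

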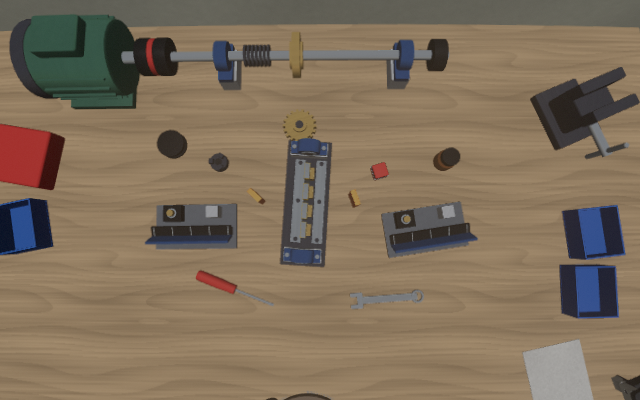

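View pics/scene0.png

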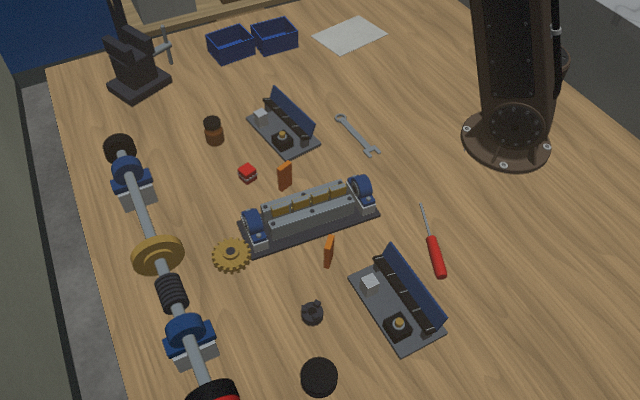

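The top view has the fixture at about (307,203), racks at (195,225) and (428,228), the red marker at (379,170), and orange look-alikes at (256,196) and (354,198). Next I'll write helpers and zoom in.

```bash
cat > h.py <<'E'
import numpy as np, cv2
from scipy.spatial.transform import Rotation as R
from plant import ctrl,cams
class Cam:
    def __init__(s,n):
        c=cams.get_calibration(n); s.n=n; f=200/np.tan(np.radians(c["vertical_fov"]/2))
        s.K=np.array([[f,0,c["cx"]],[0,f,c["cy"]],[0,0,1]]); s.D=np.array([c["k1"],0,0,0.])
        s.R=R.from_euler("xyz",c["rotation"],degrees=True).as_matrix()@np.diag([1,-1,-1]); s.p=np.array(c["position"])
    def ray(s,uv):
        q=cv2.undistortPoints(np.float64(uv).reshape(-1,1,2),s.K,s.D)[:,0]
        return np.c_[q,np.ones(len(q))]@s.R.T
    def plane(s,uv,z):
        d=s.ray(uv); return s.p+d*((z-s.p[2])/d[:,2])[:,None]
    def proj(s,P):
        rv=cv2.Rodrigues(s.R.T)[0]
        return cv2.projectPoints(np.float64(P).reshape(-1,1,3),rv,-s.R.T@s.p,s.K,s.D)[0][:,0]
def tri(a,ua,b,ub):
    d1,d2=a.ray(ua)[0],b.ray(ub)[0]; t=np.linalg.lstsq(np.c_[d1,-d2],b.p-a.p,rcond=None)[0]
    A,B=a.p+t[0]*d1,b.p+t[1]*d2; return (A+B)/2,np.linalg.norm(A-B)
E
python3 - <<'E'
from h import *
t=cv2.imread("pics/top0.png"); s=cv2.imread("pics/scene0.png")
cv2.imwrite("pics/t1.png",cv2.resize(t[95:275,270:390],None,fx=3.3,fy=3.3,interpolation=cv2.INTER_CUBIC))
a=cv2.resize(t[195:255,140:245],None,fx=5.5,fy=5.5,interpolation=cv2.INTER_CUBIC)
b=cv2.resize(t[195:262,378:483],None,fx=5.5,fy=5.5,interpolation=cv2.INTER_CUBIC)[:,:a.shape[1]]
b=b[:268];a=a[:330]
cv2.imwrite("pics/t2.png",np.vstack([a,b]))
c=Cam("top"); 
hsv=cv2.cvtColor(t,cv2.COLOR_BGR2HSV)
for nm,lo,hi,box,z in [("grey",(100,0,40),(140,60,110),(140,195,245,260),.012)]:
    pass
m=cv2.inRange(hsv,(0,150,100),(6,255,255))|cv2.inRange(hsv,(174,150,100),(180,255,255))
m[:, :365]=0; m[:,395:]=0; m[:150]=0;m[190:]=0
n=cv2.findNonZero(m); print(cv2.minAreaRect(n), c.plane(n[:,0].mean(0,keepdims=True),.036), c.plane(cv2.boxPoints(cv2.minAreaRect(n)),.036))
E
```

```text
((379.6500244140625, 169.95001220703125), (13.597793579101562, 13.28156566619873), 71.56504821777344) [[ 0.65089676 -0.17773063  0.036     ]] [[ 0.66160456 -0.15752197  0.036     ]
 [ 0.6717522  -0.18831633  0.036     ]
 [ 0.64007879 -0.19802304  0.036     ]
 [ 0.63000396 -0.1673098   0.036     ]]
```

View pics/t1.png

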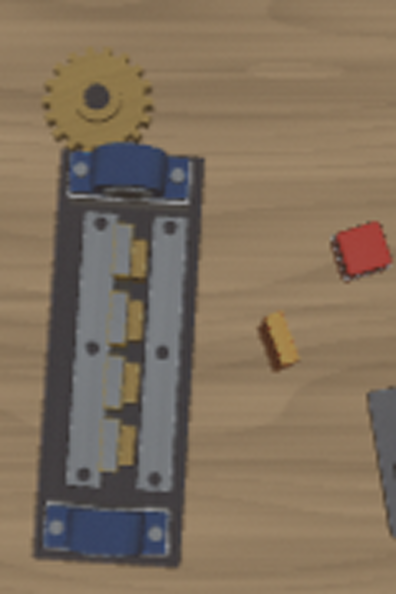

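View pics/t2.png

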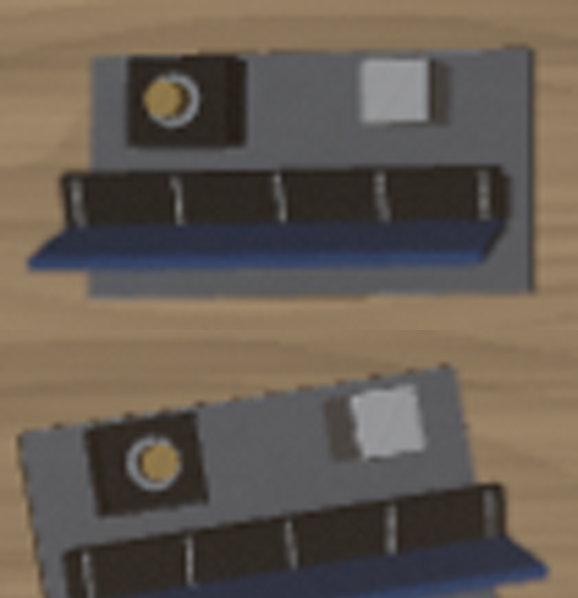

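Crops: the fixture gap shows four grey-over-yellow pairs. The left rack's pin is near full-image (170,213) and the right one's near (407,219). I need a zoom of the scene view to tell plate tops from shoes.

```bash
python3 - <<'E'
from h import *
s=cv2.imread("pics/scene0.png")
cv2.imwrite("pics/s1.png",cv2.resize(s[150:270,230:390],None,fx=5,fy=5,interpolation=cv2.INTER_CUBIC))
c=Cam("top"); e=Cam("scene")
# rack corner estimates, base top z=.012; crops scale 5.5
L=np.array([[90,57],[530,47],[533,292],[88,297]])/5.5+[140,195]
Rr=np.array([[18,437-330],[452,365-330]])/5.5+[378,195]
print("L base",c.plane(L,.012).round(4).tolist()); print("R base",c.plane(Rr,.012).round(4).tolist())
for nm,uv,z in [("Lpin",[165/5.5+140,99/5.5+195],.054),("Lpost",[395/5.5+140,91/5.5+195],.052),("Rpin",[160/5.5+378,(463-330)/5.5+195],.054),("Rpost",[390/5.5+378,(422-330)/5.5+195],.052)]:
    P=c.plane([uv],z); print(nm,P.round(4),e.proj(P).round(1))
print("fix base", c.plane(np.array([[65,148],[205,158],[180,567],[33,556]])/3.3+[270,95],.010).round(4).tolist())
print("blocks top", c.plane(np.array([[128,165],[107,533]])/3.3+[270,95],.085).round(4).tolist())
print("yellow z.049/.085", [c.plane(np.array([[139,258],[135,322],[131,382],[127,443]])/3.3+[270,95],z)[:,:2].round(4).tolist() for z in(.049,.085)])
print("grey .085", c.plane(np.array([[122,250],[118,320],[112,382],[108,445]])/3.3+[270,95],.085)[:,:2].round(4).tolist())
E
```

```text
L base [[0.5702, 0.3732, 0.012], [0.5735, 0.1735, 0.012], [0.4641, 0.171, 0.012], [0.4625, 0.3711, 0.012]]
R base [[0.5443, -0.1836, 0.012], [0.5754, -0.3801, 0.012]]
Lpin [[0.5485 0.3216 0.054 ]] [[399.2 319.8]]
Lpost [[0.5515 0.2227 0.052 ]] [[370.2 279.7]]
Rpin [[ 0.5306 -0.2368  0.054 ]] [[281.9 132.2]]
Rpost [[ 0.5475 -0.3369  0.052 ]] [[259.9 111.4]]
fix base [[0.7332, 0.0419, 0.01], [0.7247, -0.0645, 0.01], [0.4175, -0.0431, 0.01], [0.4262, 0.0656, 0.01]]
blocks top [[0.7014, -0.0077, 0.085], [0.4471, 0.0076, 0.085]]
yellow z.049/.085 [[[0.6418, -0.0145], [0.5953, -0.0114], [0.5522, -0.0084], [0.5086, -0.0053]], [[0.6358, -0.0151], [0.5912, -0.0121], [0.5498, -0.0092], [0.5081, -0.0062]]]
grey .085 [[0.6415, -0.0033], [0.5927, -0.0004], [0.5499, 0.0039], [0.5068, 0.0068]]
```

View pics/s1.png

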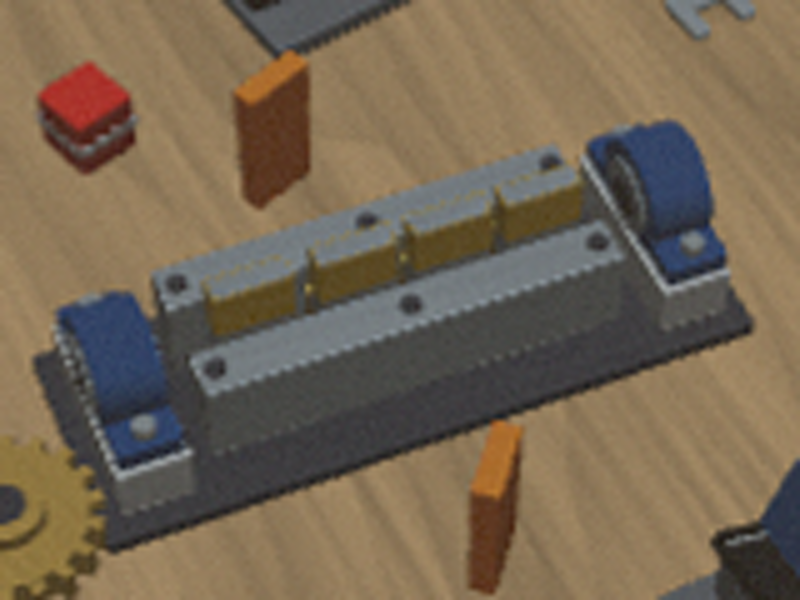

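All four plates are in the gap: tops steel grey, faces yellow, at about (253,281), (353,246), (450,217) and (538,187) in this crop. The two orange look-alikes stand off on either side. I'll add a planning helper and refine the plate positions from the scene view.

```bash
cat >> h.py <<'E'
def plan(pos,rpy=None):
    """rotation in units of 4 deg (tool axes), then shift in units of 25 mm in the turned tool axes"""
    o=ctrl.get_obs(); R0=R.from_euler("xyz",o["orientation"],degrees=True)
    R1=R0 if rpy is None else (rpy if isinstance(rpy,R) else R.from_euler("xyz",rpy,degrees=True))
    rv=(R0.inv()*R1).as_rotvec(degrees=True)/4; sh=R1.inv().apply(np.array(pos)-o["tool_pos"])/.025
    print("t",round(o["clock"],1),"pos",o["tool_pos"].round(4),"rpy",o["orientation"].round(1),"F",o["force"].round(1),"op",round(o["opening"],4))
    print("rot",rv.round(2),"shift",sh.round(2))
E
python3 - <<'E'
from h import *
e=Cam("scene"); c=Cam("top")
g=np.array([[253,281],[353,246],[450,217],[538,187]])/5+[230,150]
print(e.plane(g,.085).round(4)[:,:2].tolist())
print("front edges",e.plane(np.array([[207,300],[300,273],[497,210],[580,181]])/5+[230,150],.085).round(4)[:,:2].tolist())
m=np.array([[90,60],[132,105],[85,135],[38,105]])/5+[230,150]; print("marker",e.plane(m[[0,1,3]],.036).round(4).tolist())
plan([.5306,-.2368,.075])
E
```

```text
[[0.6408, 0.0003], [0.5949, 0.0021], [0.5506, 0.0063], [0.5086, 0.0083]]
front edges [[0.6622, 0.0009], [0.6213, 0.0053], [0.5307, 0.0119], [0.4906, 0.0135]]
marker [[0.6396, -0.1964, 0.036], [0.633, -0.1599, 0.036], [0.6728, -0.1801, 0.036]]
t 0.1 pos [ 0.2394 -0.6307  0.2258] rpy [ 179.9   -0.  -159.2] F [ 0.9  0.5 -0.8] op 0.0875
rot [0. 0. 0.] shift [-16.48  10.59   6.04]
```

Request:
play_rows(motion=[{"x": -0.97,"y": 0.623},{"x": -0.97,"y": 0.623},{"x": -0.97,"y": 0.623},{"x": -0.97,"y": 0.623},{"x": -0.97,"y": 0.623},{"x": -0.97,"y": 0.623},{"x": -0.97,"y": 0.623},{"x": -0.97,"y": 0.623},{"x": -0.97,"y": 0.623},{"x": -0.97,"y": 0.623},{"x": -0.97,"y": 0.623},{"x": -0.97,"y": 0.623},{"x": -0.97,"y": 0.623},{"x": -0.97,"y": 0.623},{"x": -0.97,"y": 0.623},{"x": -0.97,"y": 0.623},{"x": -0.96,"y": 0.623},{"z": 1},{"z": 1},{"z": 1}], fingers=-1)

```text
$.motion[0]: bad value
```

```bash
python3 - <<'E'
from h import *
plan([.5306,-.2368,.058])
E
```

```text
t 0.1 pos [ 0.2394 -0.6307  0.2258] rpy [ 179.9   -0.  -159.2] F [ 0.9  0.5 -0.8] op 0.0875
rot [0. 0. 0.] shift [-16.48  10.59   6.72]
```

Request:
play_rows(motion=[{"x": -0.97,"y": 0.623,"z": 0,"rx": 0,"ry": 0,"rz": 0}], fingers=-1)

```text
clock: 0.22
tool_pos: [0.2558, -0.6082, 0.2254]
orientation: [179.9, -0.0, -159.3]
force: [0.5, 0.7, 0.8]
opening: 0.0822
gripper_force: 0.0
```

Request:
play_rows(motion=[{"x": -0.97,"y": 0.623,"z": 0,"rx": 0,"ry": 0,"rz": 0},{"x": -0.97,"y": 0.623,"z": 0,"rx": 0,"ry": 0,"rz": 0},{"x": -0.97,"y": 0.623,"z": 0,"rx": 0,"ry": 0,"rz": 0},{"x": -0.97,"y": 0.623,"z": 0,"rx": 0,"ry": 0,"rz": 0},{"x": -0.97,"y": 0.623,"z": 0,"rx": 0,"ry": 0,"rz": 0},{"x": -0.97,"y": 0.623,"z": 0,"rx": 0,"ry": 0,"rz": 0},{"x": -0.97,"y": 0.623,"z": 0,"rx": 0,"ry": 0,"rz": 0},{"x": -0.97,"y": 0.623,"z": 0,"rx": 0,"ry": 0,"rz": 0},{"x": -0.97,"y": 0.623,"z": 0,"rx": 0,"ry": 0,"rz": 0},{"x": -0.97,"y": 0.623,"z": 0,"rx": 0,"ry": 0,"rz": 0},{"x": -0.97,"y": 0.623,"z": 0,"rx": 0,"ry": 0,"rz": 0},{"x": -0.97,"y": 0.623,"z": 0,"rx": 0,"ry": 0,"rz": 0},{"x": -0.97,"y": 0.623,"z": 0,"rx": 0,"ry": 0,"rz": 0},{"x": -0.97,"y": 0.623,"z": 0,"rx": 0,"ry": 0,"rz": 0},{"x": -0.97,"y": 0.623,"z": 0,"rx": 0,"ry": 0,"rz": 0},{"x": -0.96,"y": 0.623,"z": 1,"rx": 0,"ry": 0,"rz": 0},{"x": 0,"y": 0,"z": 1,"rx": 0,"ry": 0,"rz": 0},{"x": 0,"y": 0,"z": 1,"rx": 0,"ry": 0,"rz": 0},{"x": 0,"y": 0,"z": 1,"rx": 0,"ry": 0,"rz": 0},{"x": 0,"y": 0,"z": 1,"rx": 0,"ry": 0,"rz": 0}])

```text
clock: 2.72
tool_pos: [0.5305, -0.2372, 0.1005]
orientation: [180.0, -0.0, -159.2]
force: [0.1, 0.5, 0.1]
opening: 0.0007
gripper_force: 0.0
```

```bash
python3 - <<'E'
from h import *
plan([.5306,-.2368,.058])
E
```

```text
t 2.7 pos [ 0.5305 -0.2372  0.1005] rpy [ 180.    -0.  -159.2] F [0.1 0.5 0.1] op 0.0007
rot [0. 0. 0.] shift [-0.01  0.01  1.7 ]
```

Request:
play_rows(motion=[{"x": 0,"y": 0,"z": 0.85,"rx": 0,"ry": 0,"rz": 0},{"x": 0,"y": 0,"z": 0.85,"rx": 0,"ry": 0,"rz": 0},{"x": 0,"y": 0,"z": 0.08,"rx": 0,"ry": 0,"rz": 0},{"x": 0,"y": 0,"z": 0.08,"rx": 0,"ry": 0,"rz": 0},{"x": 0,"y": 0,"z": 0.08,"rx": 0,"ry": 0,"rz": 0},{"x": 0,"y": 0,"z": 0.04,"rx": 0,"ry": 0,"rz": 0},{"x": 0,"y": 0,"z": 0,"rx": 0,"ry": 0,"rz": 0}])

```text
clock: 3.6
tool_pos: [0.5314, -0.2374, 0.0535]
orientation: [-179.9, 0.1, -159.2]
force: [-1.1, 1.2, 7.0]
opening: 0.0006
gripper_force: 3.6
```

Right pin: 7 N and almost no sink, so that rack is hard. Now the left pin.

Request:
play_rows(motion=[{"x": 0,"y": 0,"z": -1,"rx": 0,"ry": 0,"rz": 0},{"x": 0,"y": 0,"z": -1,"rx": 0,"ry": 0,"rz": 0},{"x": 0,"y": 0,"z": -1,"rx": 0,"ry": 0,"rz": 0},{"x": 0,"y": 0,"z": -1,"rx": 0,"ry": 0,"rz": 0},{"x": -0.41,"y": 0.983,"z": 0,"rx": 0,"ry": 0,"rz": 0},{"x": -0.41,"y": 0.983,"z": 0,"rx": 0,"ry": 0,"rz": 0},{"x": -0.41,"y": 0.983,"z": 0,"rx": 0,"ry": 0,"rz": 0},{"x": -0.41,"y": 0.983,"z": 0,"rx": 0,"ry": 0,"rz": 0},{"x": -0.41,"y": 0.983,"z": 0,"rx": 0,"ry": 0,"rz": 0},{"x": -0.41,"y": 0.983,"z": 0,"rx": 0,"ry": 0,"rz": 0},{"x": -0.41,"y": 0.983,"z": 0,"rx": 0,"ry": 0,"rz": 0},{"x": -0.41,"y": 0.983,"z": 0,"rx": 0,"ry": 0,"rz": 0},{"x": -0.41,"y": 0.983,"z": 0,"rx": 0,"ry": 0,"rz": 0},{"x": -0.41,"y": 0.983,"z": 0,"rx": 0,"ry": 0,"rz": 0},{"x": -0.41,"y": 0.983,"z": 0,"rx": 0,"ry": 0,"rz": 0},{"x": -0.41,"y": 0.983,"z": 0,"rx": 0,"ry": 0,"rz": 0},{"x": -0.41,"y": 0.983,"z": 0,"rx": 0,"ry": 0,"rz": 0},{"x": -0.41,"y": 0.983,"z": 0,"rx": 0,"ry": 0,"rz": 0},{"x": -0.41,"y": 0.983,"z": 0,"rx": 0,"ry": 0,"rz": 0},{"x": -0.41,"y": 0.983,"z": 0,"rx": 0,"ry": 0,"rz": 0}])

```text
clock: 6.1
tool_pos: [0.5446, 0.1895, 0.1527]
orientation: [180.0, 0.1, -159.2]
force: [0.0, 0.1, -0.5]
opening: 0.0008
gripper_force: 0.0
```

Request:
play_rows(motion=[{"x": -0.41,"y": 0.983,"z": 0,"rx": 0,"ry": 0,"rz": 0},{"x": -0.41,"y": 0.983,"z": 0,"rx": 0,"ry": 0,"rz": 0},{"x": -0.41,"y": 0.983,"z": 0,"rx": 0,"ry": 0,"rz": 0},{"x": -0.41,"y": 0.983,"z": 0,"rx": 0,"ry": 0,"rz": 0},{"x": -0.41,"y": 0.983,"z": 0,"rx": 0,"ry": 0,"rz": 0},{"x": 0,"y": 0,"z": 0,"rx": 0,"ry": 0,"rz": 0}])

```text
clock: 6.85
tool_pos: [0.5489, 0.324, 0.1516]
orientation: [-180.0, -0.0, -159.1]
force: [-0.3, 0.2, -0.2]
opening: 0.0005
gripper_force: 0.0
```

```bash
python3 - <<'E'
from h import *
plan([.5485,.3216,.058])
E
```

```text
t 6.8 pos [0.5489 0.324  0.1516] rpy [-180.    -0.  -159.1] F [-0.3  0.2 -0.2] op 0.0005
rot [0. 0. 0.] shift [ 0.05 -0.08  3.75]
```

Request:
play_rows(motion=[{"x": 0.05,"y": -0.08,"z": 0.95,"rx": 0,"ry": 0,"rz": 0},{"x": 0,"y": 0,"z": 0.95,"rx": 0,"ry": 0,"rz": 0},{"x": 0,"y": 0,"z": 0.95,"rx": 0,"ry": 0,"rz": 0},{"x": 0,"y": 0,"z": 0.9,"rx": 0,"ry": 0,"rz": 0},{"x": 0,"y": 0,"z": 0.1,"rx": 0,"ry": 0,"rz": 0},{"x": 0,"y": 0,"z": 0.1,"rx": 0,"ry": 0,"rz": 0},{"x": 0,"y": 0,"z": 0.1,"rx": 0,"ry": 0,"rz": 0},{"x": 0,"y": 0,"z": 0.1,"rx": 0,"ry": 0,"rz": 0},{"x": 0,"y": 0,"z": 0.1,"rx": 0,"ry": 0,"rz": 0},{"x": 0,"y": 0,"z": 0,"rx": 0,"ry": 0,"rz": 0}])

```text
clock: 8.1
tool_pos: [0.5489, 0.3197, 0.0464]
orientation: [180.0, 0.1, -159.2]
force: [0.8, -0.3, 6.6]
opening: 0.0005
gripper_force: 2.6
```

Left pin sank about 7.6 mm at 6.6 N, so the left rack is soft. I'll lift off and check the rack frame from the pin, post and rest lines.

Request:
play_rows(motion=[{"x": 0,"y": 0,"z": -1,"rx": 0,"ry": 0,"rz": 1},{"x": 0,"y": 0,"z": -1,"rx": 0,"ry": 0,"rz": 1},{"x": 0,"y": 0,"z": -1,"rx": 0,"ry": 0,"rz": 1},{"x": 0,"y": 0,"z": -1,"rx": 0,"ry": 0,"rz": 1},{"x": 0,"y": 0,"z": -0.5,"rx": 0,"ry": 0,"rz": 1},{"x": 0,"y": 0,"z": 0,"rx": 0,"ry": 0,"rz": 1},{"x": 0,"y": 0,"z": 0,"rx": 0,"ry": 0,"rz": 0.25},{"x": 0,"y": 0,"z": 0,"rx": 0,"ry": 0,"rz": 0}], fingers=-0.1)

```text
clock: 9.1
tool_pos: [0.5481, 0.3191, 0.1578]
orientation: [-180.0, -0.0, 175.8]
force: [0.2, 0.2, -0.2]
opening: 0.0393
gripper_force: 0.0
```

```bash
python3 - <<'E'
from h import *
c=Cam("top")
f=lambda pts,z:(c.plane(np.array(pts)/5.5+[140,195],z)[:,:2]*1000).round(1).tolist()
print("meet",f([[78,229],[281,223],[483,220]],.045)); print("ledge front",f([[78,174],[281,172],[483,168]],.0525))
print("back top",f([[60,268],[281,264],[475,260]],.0807))
P=f([[78,202],[178,200],[281,197],[381,195],[483,193]],.049); print("lines",P)
plan([.508,.0075,.15],[180,0,175.8])
E
```

```text
meet [[493.0, 361.9], [495.2, 273.3], [496.1, 185.7]]
ledge front [[516.5, 359.2], [517.0, 271.1], [518.3, 184.2]]
back top [[477.0, 353.2], [478.4, 260.7], [479.7, 180.2]]
lines [[504.6, 360.4], [505.3, 316.8], [506.4, 272.1], [507.0, 228.9], [507.7, 184.9]]
t 9.1 pos [0.5481 0.3191 0.1578] rpy [-180.    -0.   175.8] F [ 0.2  0.2 -0.2] op 0.0393
rot [-0.01 -0.01  0.01] shift [  0.69 -12.55   0.31]
```

Request:
play_rows(motion=[{"x": 0.053,"y": -0.965,"z": 0,"rx": 0,"ry": 0,"rz": 0},{"x": 0.053,"y": -0.965,"z": 0,"rx": 0,"ry": 0,"rz": 0},{"x": 0.053,"y": -0.965,"z": 0,"rx": 0,"ry": 0,"rz": 0},{"x": 0.053,"y": -0.965,"z": 0,"rx": 0,"ry": 0,"rz": 0},{"x": 0.053,"y": -0.965,"z": 0,"rx": 0,"ry": 0,"rz": 0},{"x": 0.053,"y": -0.965,"z": 0,"rx": 0,"ry": 0,"rz": 0},{"x": 0.053,"y": -0.965,"z": 0,"rx": 0,"ry": 0,"rz": 0},{"x": 0.053,"y": -0.965,"z": 0,"rx": 0,"ry": 0,"rz": 0},{"x": 0.053,"y": -0.965,"z": 0,"rx": 0,"ry": 0,"rz": 0},{"x": 0.053,"y": -0.965,"z": 0,"rx": 0,"ry": 0,"rz": 0},{"x": 0.053,"y": -0.965,"z": 0,"rx": 0,"ry": 0,"rz": 0},{"x": 0.053,"y": -0.965,"z": 0,"rx": 0,"ry": 0,"rz": 0},{"x": 0.053,"y": -0.965,"z": 0,"rx": 0,"ry": 0,"rz": 0},{"x": 0,"y": 0,"z": 0,"rx": 0,"ry": 0,"rz": 0},{"x": 0,"y": 0,"z": 1,"rx": 0,"ry": 0,"rz": 0},{"x": 0,"y": 0,"z": 1,"rx": 0,"ry": 0,"rz": 0},{"x": 0,"y": 0,"z": 1,"rx": 0,"ry": 0,"rz": 0},{"x": 0,"y": 0,"z": 0.7,"rx": 0,"ry": 0,"rz": 0},{"x": 0,"y": 0,"z": 0.25,"rx": 0,"ry": 0,"rz": 0},{"x": 0,"y": 0,"z": 0,"rx": 0,"ry": 0,"rz": 0}])

```text
clock: 11.6
tool_pos: [0.5082, 0.0078, 0.0595]
orientation: [-180.0, -0.0, 175.8]
force: [-0.3, -0.5, 0.1]
opening: 0.0394
gripper_force: 0.0
```

Request:
play_rows(motion=[{"x": 0,"y": 0,"z": 0,"rx": 0,"ry": 0,"rz": 0},{"x": 0,"y": 0,"z": 0,"rx": 0,"ry": 0,"rz": 0},{"x": 0,"y": 0,"z": 0,"rx": 0,"ry": 0,"rz": 0},{"x": 0,"y": 0,"z": 0,"rx": 0,"ry": 0,"rz": 0},{"x": 0,"y": 0,"z": 0,"rx": 0,"ry": 0,"rz": 0}], fingers=-1)

```text
clock: 12.22
tool_pos: [0.5081, 0.0056, 0.0602]
orientation: [-179.8, -0.0, 175.8]
force: [3.0, -13.8, 3.4]
opening: 0.0119
gripper_force: 30.0
```

Request:
play_rows(motion=[{"x": 0,"y": -0.1,"z": 0,"rx": 0,"ry": 0,"rz": 0},{"x": 0,"y": 0,"z": -0.3,"rx": 0,"ry": 0,"rz": 0},{"x": 0,"y": 0,"z": -0.5,"rx": 0,"ry": 0,"rz": 0},{"x": 0,"y": 0,"z": -0.8,"rx": 0,"ry": 0,"rz": 0},{"x": 0,"y": 0,"z": -0.8,"rx": 0,"ry": 0,"rz": 0},{"x": 0,"y": 0,"z": -0.8,"rx": 0,"ry": 0,"rz": 0},{"x": 0,"y": 0,"z": -0.8,"rx": 0,"ry": 0,"rz": 0},{"x": 0,"y": 0,"z": -0.8,"rx": 0,"ry": 0,"rz": 0},{"x": 0,"y": 0,"z": 0,"rx": 0,"ry": 0,"rz": 0}])

```text
clock: 13.35
tool_pos: [0.5089, 0.0057, 0.1818]
orientation: [179.9, 0.2, 175.8]
force: [0.1, -0.6, -2.2]
opening: 0.0121
gripper_force: 30.0
```

```bash
cat >> h.py <<'E'
PSI=0.9
def rack(p,o=(.5052,.2718,0),psi=PSI): return np.array(o)+R.from_euler("z",psi,degrees=True).apply(p)
def seat(y,up,n=0.,psi=PSI):
    """TCP for a plate whose foot is `up` m behind... tip `up` m above the foot centre along the plate, n m off the back"""
    u=np.array([-.343,0,.939]); nn=np.array([.939,0,.343])
    return rack(np.array([-.0044,y,.047])+u*up+nn*n)
def rot(psi=PSI): # tool z=-u, tool y=-nn, tool x=-rack y
    u=np.array([-.343,0,.9393]); nn=np.array([.9393,0,.343])
    return R.from_euler("z",psi,degrees=True)*R.from_matrix(np.c_[[0,-1,0],-nn,-u])
E
python3 - <<'E'
from h import *
print(rot().as_euler("xyz",degrees=True), seat(-.066,.049).round(4))
plan([.5,.2,.18],[180,0,-90+PSI]); plan(seat(-.066,.049+.06,.004),rot())
o=ctrl.get_obs(); print(o["joint_pos"].round(1))
cv2.imwrite("pics/s2.png",cams.snapshot("scene")[60:260,220:440])
E
```

```text
[-159.93954816    0.          -89.1       ] [0.485  0.2055 0.093 ]
t 13.3 pos [0.5089 0.0057 0.1818] rpy [179.9   0.2 175.8] F [ 0.1 -0.6 -2.2] op 0.0121
rot [ -0.03   0.06 -23.77] shift [-7.78  0.24  0.07]
t 13.3 pos [0.5089 0.0057 0.1818] rpy [179.9   0.2 175.8] F [ 0.1 -0.6 -2.2] op 0.0121
rot [  3.78  -4.1  -23.51] shift [-8.01  1.84  0.65]
[  22.8    6.8  -23.9    0.   -59.1 -117. ]
```

View pics/s2.png

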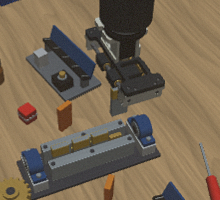

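Request:
play_rows(motion=[{"x": 0,"y": 0,"z": 0,"rx": 0.157,"ry": -0.171,"rz": -0.98},{"x": 0,"y": 0,"z": 0,"rx": 0.157,"ry": -0.171,"rz": -0.98},{"x": 0,"y": 0,"z": 0,"rx": 0.157,"ry": -0.171,"rz": -0.98},{"x": 0,"y": 0,"z": 0,"rx": 0.157,"ry": -0.171,"rz": -0.98},{"x": 0,"y": 0,"z": 0,"rx": 0.157,"ry": -0.171,"rz": -0.98},{"x": 0,"y": 0,"z": 0,"rx": 0.157,"ry": -0.171,"rz": -0.98},{"x": 0,"y": 0,"z": 0,"rx": 0.157,"ry": -0.171,"rz": -0.98},{"x": 0,"y": 0,"z": 0,"rx": 0.157,"ry": -0.171,"rz": -0.98},{"x": 0,"y": 0,"z": 0,"rx": 0.157,"ry": -0.171,"rz": -0.98},{"x": 0,"y": 0,"z": 0,"rx": 0.157,"ry": -0.171,"rz": -0.98},{"x": 0,"y": 0,"z": 0,"rx": 0.157,"ry": -0.171,"rz": -0.98},{"x": 0,"y": 0,"z": 0,"rx": 0.157,"ry": -0.171,"rz": -0.98},{"x": 0,"y": 0,"z": 0,"rx": 0.157,"ry": -0.171,"rz": -0.98},{"x": 0,"y": 0,"z": 0,"rx": 0.157,"ry": -0.171,"rz": -0.98},{"x": 0,"y": 0,"z": 0,"rx": 0.157,"ry": -0.171,"rz": -0.98},{"x": 0,"y": 0,"z": 0,"rx": 0.157,"ry": -0.171,"rz": -0.98},{"x": 0,"y": 0,"z": 0,"rx": 0.157,"ry": -0.171,"rz": -0.98},{"x": 0,"y": 0,"z": 0,"rx": 0.157,"ry": -0.171,"rz": -0.98},{"x": 0,"y": 0,"z": 0,"rx": 0.157,"ry": -0.171,"rz": -0.98},{"x": 0,"y": 0,"z": 0,"rx": 0.157,"ry": -0.171,"rz": -0.98}])

```text
clock: 15.9
tool_pos: [0.5072, 0.005, 0.1786]
orientation: [-163.1, 2.3, -104.7]
force: [0.3, 0.1, -1.7]
opening: 0.0114
gripper_force: 30.0
```

Request:
play_rows(motion=[{"x": 0,"y": 0,"z": 0,"rx": 0.157,"ry": -0.171,"rz": -0.98},{"x": 0,"y": 0,"z": 0,"rx": 0.157,"ry": -0.171,"rz": -0.98},{"x": 0,"y": 0,"z": 0,"rx": 0.157,"ry": -0.171,"rz": -0.98},{"x": 0,"y": 0,"z": 0,"rx": 0.157,"ry": -0.171,"rz": -0.98},{"x": -1,"y": 0.23,"z": 0,"rx": 0,"ry": 0,"rz": 0},{"x": -1,"y": 0.23,"z": 0,"rx": 0,"ry": 0,"rz": 0},{"x": -1,"y": 0.23,"z": 0,"rx": 0,"ry": 0,"rz": 0},{"x": -1,"y": 0.23,"z": 0,"rx": 0,"ry": 0,"rz": 0},{"x": -1,"y": 0.23,"z": 0,"rx": 0,"ry": 0,"rz": 0},{"x": -1,"y": 0.23,"z": 0,"rx": 0,"ry": 0,"rz": 0},{"x": -1,"y": 0.23,"z": 0,"rx": 0,"ry": 0,"rz": 0},{"x": -1,"y": 0.23,"z": 0,"rx": 0,"ry": 0,"rz": 0},{"x": 0,"y": 0,"z": 0,"rx": 0,"ry": 0,"rz": 0}])

```text
clock: 17.52
tool_pos: [0.4609, 0.2055, 0.163]
orientation: [-160.2, -0.1, -89.0]
force: [-1.3, -0.9, -1.4]
opening: 0.0119
gripper_force: 3.0
```

```bash
python3 - <<'E'
from h import *
plan(seat(-.066,.050+.03,.003),rot()); plan(seat(-.066,.050,.003),rot())
E
```

```text
t 17.5 pos [0.4609 0.2055 0.163 ] rpy [-1.602e+02 -1.000e-01 -8.900e+01] F [-1.3 -0.9 -1.4] op 0.0119
rot [ 0.07 -0.01  0.04] shift [ 0.02 -0.07  1.72]
t 17.5 pos [0.4609 0.2055 0.163 ] rpy [-1.602e+02 -1.000e-01 -8.900e+01] F [-1.3 -0.9 -1.4] op 0.0119
rot [ 0.07 -0.01  0.04] shift [ 0.02 -0.07  2.92]
```

The grip has slackened to 3 N. I'll wait for it to recover and check where the plate is.

Request:
play_rows(motion=[{"x": 0,"y": 0,"z": 0,"rx": 0.07,"ry": 0,"rz": 0.04},{"x": 0,"y": 0,"z": 0,"rx": 0,"ry": 0,"rz": 0},{"x": 0,"y": 0,"z": 0,"rx": 0,"ry": 0,"rz": 0},{"x": 0,"y": 0,"z": 0,"rx": 0,"ry": 0,"rz": 0},{"x": 0,"y": 0,"z": 0,"rx": 0,"ry": 0,"rz": 0}], fingers=-1)

```text
clock: 18.15
tool_pos: [0.4616, 0.2044, 0.1639]
orientation: [-159.9, 0.0, -89.3]
force: [0.9, 0.6, -1.7]
opening: 0.0116
gripper_force: 30.0
```

```bash
python3 - <<'E'
from h import *
s=cams.snapshot("scene"); cv2.imwrite("pics/f3.png",s)
cv2.imwrite("pics/s3.png",cv2.resize(s[190:360,310:470],None,fx=3.5,fy=3.5,interpolation=cv2.INTER_CUBIC))
plan(seat(-.066,.05,.003),rot())
o=ctrl.get_obs();T=R.from_euler("xyz",o["orientation"],degrees=True)
e=Cam("scene"); print((e.proj([o["tool_pos"]+T.apply(p) for p in ([0,0,0],[-.018,-.006,.05],[.018,-.006,.05],[.018,-.006,-.025],[-.018,-.006,-.025])])-[310,190])*3.5)
E
```

```text
t 18.2 pos [0.4616 0.2045 0.1639] rpy [-159.9    0.   -89.3] F [ 0.  -0.1 -0.8] op 0.0116
rot [-0.01 -0.01 -0.04] shift [-0.03 -0.03  2.94]
[[358.074706   112.37034817]
 [329.15972449 201.52634071]
 [292.45222194 153.62250738]
 [350.81474804  56.7262847 ]
 [390.74429704 105.03964937]]
```

View pics/s3.png

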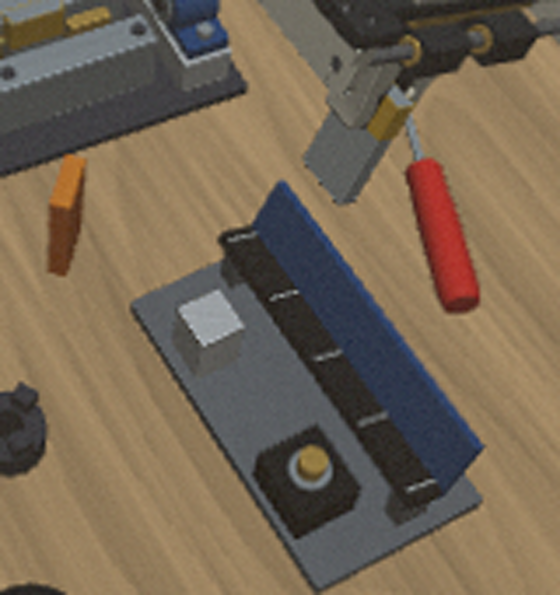

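The plate is still straight in the fingers, foot corners at about (305,162) and (335,198) in the crop, so there was no real slip. Now I lower it onto the ledge.

Request:
play_rows(motion=[{"x": 0,"y": 0,"z": 0.9,"rx": 0,"ry": 0,"rz": 0},{"x": 0,"y": 0,"z": 0.9,"rx": 0,"ry": 0,"rz": 0},{"x": 0,"y": 0,"z": 0.7,"rx": 0,"ry": 0,"rz": 0},{"x": 0,"y": 0,"z": 0.2,"rx": 0,"ry": 0,"rz": 0},{"x": 0,"y": 0,"z": 0.1,"rx": 0,"ry": 0,"rz": 0},{"x": 0,"y": 0,"z": 0.1,"rx": 0,"ry": 0,"rz": 0},{"x": 0,"y": 0,"z": 0,"rx": 0,"ry": 0,"rz": 0}])

```text
clock: 19.08
tool_pos: [0.4867, 0.2051, 0.0961]
orientation: [-159.9, 0.0, -89.2]
force: [4.7, 0.7, -2.5]
opening: 0.0122
gripper_force: 30.0
```

Request:
play_rows(motion=[{"x": 0,"y": 0,"z": 0.1,"rx": 0,"ry": 0,"rz": 0},{"x": 0,"y": 0,"z": 0.1,"rx": 0,"ry": 0,"rz": 0},{"x": 0,"y": 0,"z": 0,"rx": 0,"ry": 0,"rz": 0}])

```text
clock: 19.45
tool_pos: [0.4892, 0.2066, 0.0943]
orientation: [-159.9, 0.1, -89.1]
force: [-20.0, -1.4, 25.7]
opening: 0.0121
gripper_force: 30.2
```

```bash
python3 - <<'E'
from h import *
plan(seat(-.066,.05,.00),rot())
s=cams.snapshot("scene"); cv2.imwrite("pics/f4.png",s)
cv2.imwrite("pics/s4.png",cv2.resize(s[210:360,330:470],None,fx=4,fy=4,interpolation=cv2.INTER_CUBIC))
E
```

```text
t 19.4 pos [0.4892 0.2066 0.0943] rpy [-1.599e+02  1.000e-01 -8.910e+01] F [-20.   -1.4  25.7] op 0.0121
rot [-0.02  0.03 -0.02] shift [ 0.04  0.17 -0.05]
```

View pics/s4.png

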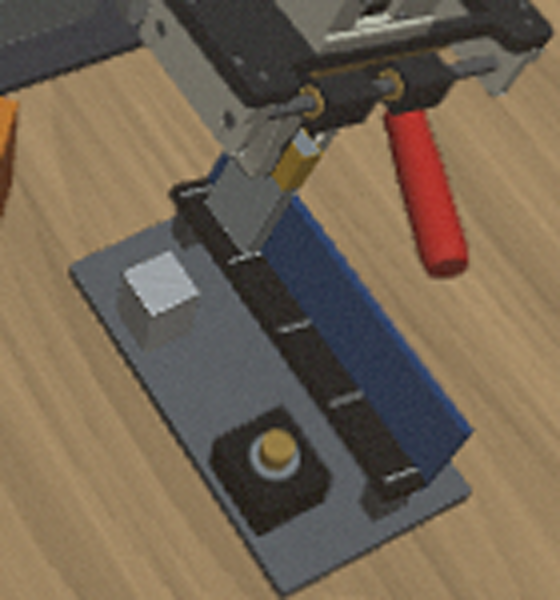

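Foot is on the ledge, inside the berth at crop (240,215), but it's pressing at 25 N. I'll ease off, push it gently back, then release.

Request:
play_rows(motion=[{"x": 0,"y": 0,"z": -0.1,"rx": 0,"ry": 0,"rz": 0},{"x": 0,"y": 0.08,"z": 0,"rx": 0,"ry": 0,"rz": 0},{"x": 0,"y": 0.08,"z": 0,"rx": 0,"ry": 0,"rz": 0},{"x": 0,"y": 0,"z": 0,"rx": 0,"ry": 0,"rz": 0}])

```text
clock: 20.0
tool_pos: [0.4866, 0.2058, 0.0953]
orientation: [-160.0, -0.0, -89.4]
force: [15.7, -4.1, -0.5]
opening: 0.0119
gripper_force: 30.0
```

```bash
python3 - <<'E'
from h import *
plan(seat(-.066,.05,.00),rot())
E
```

```text
t 20.0 pos [0.4866 0.2058 0.0953] rpy [-160.    -0.   -89.4] F [15.7 -4.1 -0.5] op 0.0119
rot [ 0.   -0.03 -0.06] shift [0.01 0.09 0.03]
```

Request:
play_rows(motion=[{"x": 0,"y": -0.06,"z": 0.04,"rx": 0,"ry": 0,"rz": 0},{"x": 0,"y": 0,"z": 0,"rx": 0,"ry": 0,"rz": 0}])

```text
clock: 20.25
tool_pos: [0.4873, 0.206, 0.0941]
orientation: [-160.0, -0.0, -89.3]
force: [9.3, -1.6, -1.9]
opening: 0.0117
gripper_force: 30.0
```

Request:
play_rows(motion=[{"x": 0,"y": 0,"z": 0,"rx": 0,"ry": 0,"rz": 0},{"x": 0,"y": 0,"z": 0,"rx": 0,"ry": 0,"rz": 0},{"x": 0,"y": 0,"z": 0,"rx": 0,"ry": 0,"rz": 0},{"x": 0,"y": 0,"z": 0,"rx": 0,"ry": 0,"rz": 0},{"x": 0,"y": 0,"z": -0.5,"rx": 0,"ry": 0,"rz": 0},{"x": 0,"y": 0,"z": -1,"rx": 0,"ry": 0,"rz": 0},{"x": 0,"y": 0,"z": -1,"rx": 0,"ry": 0,"rz": 0},{"x": 0,"y": 0,"z": -1,"rx": 0,"ry": 0,"rz": 0},{"x": 0,"y": 0,"z": 0,"rx": 0,"ry": 0,"rz": 0}], fingers=-0.3)

```text
clock: 21.38
tool_pos: [0.4569, 0.2066, 0.1778]
orientation: [-160.0, 0.2, -89.2]
force: [-0.2, 1.1, -0.1]
opening: 0.0305
gripper_force: 0.0
```

```bash
python3 - <<'E'
from h import *
# plate2 hover
plan([.550,.0023,.16],[180,0,175.8])
s=cams.snapshot("scene"); cv2.imwrite("pics/f5.png",s)
t=cams.snapshot("top"); cv2.imwrite("pics/g5.png",t)
a=cv2.resize(s[200:350,330:470],None,fx=3.5,fy=3.5,interpolation=cv2.INTER_CUBIC)
cv2.imwrite("pics/s5.png",a)
E
```

```text
t 21.4 pos [0.4569 0.2066 0.1778] rpy [-160.     0.2  -89.2] F [-0.2  1.1 -0.1] op 0.0305
rot [-3.77  4.18 23.48] shift [-4.31 -7.88  0.71]
```

View pics/s5.png

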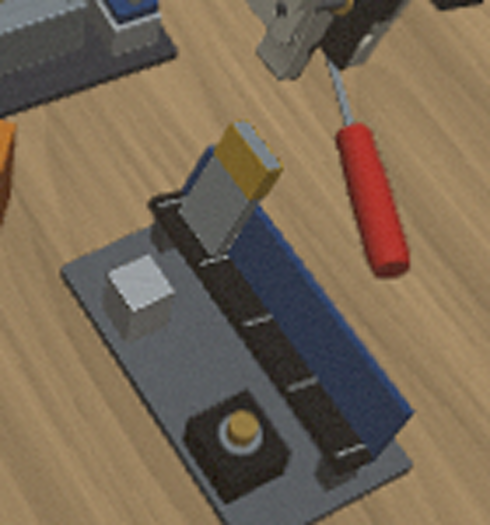

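The first plate is seated flat against the back at crop (230,190). Next is plate2.

Request:
play_rows(motion=[{"x": 0,"y": 0,"z": 0,"rx": -0.157,"ry": 0.174,"rz": 0.978},{"x": 0,"y": 0,"z": 0,"rx": -0.157,"ry": 0.174,"rz": 0.978},{"x": 0,"y": 0,"z": 0,"rx": -0.157,"ry": 0.174,"rz": 0.978},{"x": 0,"y": 0,"z": 0,"rx": -0.157,"ry": 0.174,"rz": 0.978},{"x": 0,"y": 0,"z": 0,"rx": -0.157,"ry": 0.174,"rz": 0.978},{"x": 0,"y": 0,"z": 0,"rx": -0.157,"ry": 0.174,"rz": 0.978},{"x": 0,"y": 0,"z": 0,"rx": -0.157,"ry": 0.174,"rz": 0.978},{"x": 0,"y": 0,"z": 0,"rx": -0.157,"ry": 0.174,"rz": 0.978},{"x": 0,"y": 0,"z": 0,"rx": -0.157,"ry": 0.174,"rz": 0.978},{"x": 0,"y": 0,"z": 0,"rx": -0.157,"ry": 0.174,"rz": 0.978},{"x": 0,"y": 0,"z": 0,"rx": -0.157,"ry": 0.174,"rz": 0.978},{"x": 0,"y": 0,"z": 0,"rx": -0.157,"ry": 0.174,"rz": 0.978},{"x": 0,"y": 0,"z": 0,"rx": -0.157,"ry": 0.174,"rz": 0.978},{"x": 0,"y": 0,"z": 0,"rx": -0.157,"ry": 0.174,"rz": 0.978},{"x": 0,"y": 0,"z": 0,"rx": -0.157,"ry": 0.174,"rz": 0.978},{"x": 0,"y": 0,"z": 0,"rx": -0.157,"ry": 0.174,"rz": 0.978},{"x": 0,"y": 0,"z": 0,"rx": -0.157,"ry": 0.174,"rz": 0.978},{"x": 0,"y": 0,"z": 0,"rx": -0.157,"ry": 0.174,"rz": 0.978},{"x": 0,"y": 0,"z": 0,"rx": -0.157,"ry": 0.174,"rz": 0.978},{"x": 0,"y": 0,"z": 0,"rx": -0.157,"ry": 0.174,"rz": 0.978}], fingers=-0.1)

```text
clock: 23.98
tool_pos: [0.4566, 0.2043, 0.1744]
orientation: [-176.9, 2.1, -168.7]
force: [-0.5, -0.2, 0.1]
opening: 0.0391
gripper_force: 0.0
```

Request:
play_rows(motion=[{"x": 0,"y": 0,"z": 0,"rx": -0.157,"ry": 0.174,"rz": 0.978},{"x": 0,"y": 0,"z": 0,"rx": -0.157,"ry": 0.174,"rz": 0.978},{"x": 0,"y": 0,"z": 0,"rx": -0.157,"ry": 0.174,"rz": 0.978},{"x": 0,"y": 0,"z": 0,"rx": -0.157,"ry": 0.174,"rz": 0.978},{"x": -0.54,"y": -0.985,"z": 0.09,"rx": 0,"ry": 0,"rz": 0},{"x": -0.54,"y": -0.985,"z": 0.09,"rx": 0,"ry": 0,"rz": 0},{"x": -0.54,"y": -0.985,"z": 0.09,"rx": 0,"ry": 0,"rz": 0},{"x": -0.54,"y": -0.985,"z": 0.09,"rx": 0,"ry": 0,"rz": 0},{"x": -0.54,"y": -0.985,"z": 0.09,"rx": 0,"ry": 0,"rz": 0},{"x": -0.54,"y": -0.985,"z": 0.09,"rx": 0,"ry": 0,"rz": 0},{"x": -0.54,"y": -0.985,"z": 0.09,"rx": 0,"ry": 0,"rz": 0},{"x": -0.54,"y": -0.985,"z": 0.09,"rx": 0,"ry": 0,"rz": 0},{"x": 0,"y": 0,"z": 0,"rx": 0,"ry": 0,"rz": 0}])

```text
clock: 25.6
tool_pos: [0.5496, -0.0014, 0.1565]
orientation: [-179.7, -0.3, 175.6]
force: [-0.7, -0.3, -0.8]
opening: 0.039
gripper_force: 0.0
```

```bash
python3 - <<'E'
from h import *
plan([.5505,.0023,.0595],[180,0,175.8])
E
```

```text
t 25.6 pos [ 0.5496 -0.0014  0.1565] rpy [-179.7   -0.3  175.6] F [-0.7 -0.3 -0.8] op 0.039
rot [-0.07 -0.07 -0.06] shift [-0.03  0.15  3.88]
```

Request:
play_rows(motion=[{"x": 0,"y": 0.15,"z": 0,"rx": -0.07,"ry": -0.07,"rz": -0.06},{"x": 0,"y": 0,"z": 1,"rx": 0,"ry": 0,"rz": 0},{"x": 0,"y": 0,"z": 1,"rx": 0,"ry": 0,"rz": 0},{"x": 0,"y": 0,"z": 1,"rx": 0,"ry": 0,"rz": 0},{"x": 0,"y": 0,"z": 0.6,"rx": 0,"ry": 0,"rz": 0},{"x": 0,"y": 0,"z": 0.25,"rx": 0,"ry": 0,"rz": 0},{"x": 0,"y": 0,"z": 0,"rx": 0,"ry": 0,"rz": 0}])

```text
clock: 26.48
tool_pos: [0.5504, 0.0048, 0.0621]
orientation: [179.9, 0.2, 176.0]
force: [0.8, -0.3, 0.9]
opening: 0.0391
gripper_force: 0.0
```

Request:
play_rows(motion=[{"x": 0,"y": 0,"z": 0,"rx": 0,"ry": 0,"rz": 0},{"x": 0,"y": 0,"z": 0,"rx": 0,"ry": 0,"rz": 0},{"x": 0,"y": 0,"z": 0,"rx": 0,"ry": 0,"rz": 0},{"x": 0,"y": 0,"z": 0,"rx": 0,"ry": 0,"rz": 0},{"x": 0,"y": 0,"z": 0,"rx": 0,"ry": 0,"rz": 0}], fingers=-1)

```text
clock: 27.1
tool_pos: [0.5504, 0.0026, 0.0627]
orientation: [-179.9, 0.2, 176.0]
force: [2.1, -10.6, 3.6]
opening: 0.0121
gripper_force: 29.9
```

Request:
play_rows(motion=[{"x": 0,"y": -0.09,"z": 0,"rx": 0,"ry": 0,"rz": 0},{"x": 0,"y": 0,"z": -0.3,"rx": 0,"ry": 0,"rz": 0},{"x": 0,"y": 0,"z": -0.5,"rx": 0,"ry": 0,"rz": 0},{"x": 0,"y": 0,"z": -0.8,"rx": 0,"ry": 0,"rz": 0},{"x": 0,"y": 0,"z": -0.8,"rx": 0,"ry": 0,"rz": 0},{"x": 0,"y": 0,"z": -0.8,"rx": 0,"ry": 0,"rz": 0},{"x": 0,"y": 0,"z": -0.8,"rx": 0,"ry": 0,"rz": 0},{"x": 0,"y": 0,"z": -0.8,"rx": 0,"ry": 0,"rz": 0},{"x": 0,"y": 0,"z": 0,"rx": 0,"ry": 0,"rz": 0}])

```text
clock: 28.22
tool_pos: [0.5507, 0.0025, 0.1842]
orientation: [179.9, 0.4, 176.0]
force: [-0.6, -0.5, -2.6]
opening: 0.0117
gripper_force: 30.0
```

```bash
sed -i 's/o=(.5052,.2718,0)/o=(.5072,.2718,0)/' h.py; python3 - <<'E'
from h import *
plan(seat(-.022,.052+.06,.003),rot())
E
```

```text
t 28.2 pos [0.5507 0.0025 0.1842] rpy [179.9   0.4 176. ] F [-0.6 -0.5 -2.6] op 0.0117
rot [  3.76  -4.05 -23.47] shift [-9.92  3.41  0.08]
```

Request:
play_rows(motion=[{"x": 0,"y": 0,"z": -1,"rx": 0,"ry": 0,"rz": 0},{"x": 0,"y": 0,"z": 0,"rx": 0.157,"ry": -0.169,"rz": -0.978},{"x": 0,"y": 0,"z": 0,"rx": 0.157,"ry": -0.169,"rz": -0.978},{"x": 0,"y": 0,"z": 0,"rx": 0.157,"ry": -0.169,"rz": -0.978},{"x": 0,"y": 0,"z": 0,"rx": 0.157,"ry": -0.169,"rz": -0.978},{"x": 0,"y": 0,"z": 0,"rx": 0.157,"ry": -0.169,"rz": -0.978},{"x": 0,"y": 0,"z": 0,"rx": 0.157,"ry": -0.169,"rz": -0.978},{"x": 0,"y": 0,"z": 0,"rx": 0.157,"ry": -0.169,"rz": -0.978},{"x": 0,"y": 0,"z": 0,"rx": 0.157,"ry": -0.169,"rz": -0.978},{"x": 0,"y": 0,"z": 0,"rx": 0.157,"ry": -0.169,"rz": -0.978},{"x": 0,"y": 0,"z": 0,"rx": 0.157,"ry": -0.169,"rz": -0.978},{"x": 0,"y": 0,"z": 0,"rx": 0.157,"ry": -0.169,"rz": -0.978},{"x": 0,"y": 0,"z": 0,"rx": 0.157,"ry": -0.169,"rz": -0.978},{"x": 0,"y": 0,"z": 0,"rx": 0.157,"ry": -0.169,"rz": -0.978},{"x": 0,"y": 0,"z": 0,"rx": 0.157,"ry": -0.169,"rz": -0.978},{"x": 0,"y": 0,"z": 0,"rx": 0.157,"ry": -0.169,"rz": -0.978},{"x": 0,"y": 0,"z": 0,"rx": 0.157,"ry": -0.169,"rz": -0.978},{"x": 0,"y": 0,"z": 0,"rx": 0.157,"ry": -0.169,"rz": -0.978},{"x": 0,"y": 0,"z": 0,"rx": 0.157,"ry": -0.169,"rz": -0.978},{"x": 0,"y": 0,"z": 0,"rx": 0.157,"ry": -0.169,"rz": -0.978}])

```text
clock: 30.72
tool_pos: [0.5489, 0.0019, 0.2061]
orientation: [-163.8, 2.8, -108.6]
force: [-0.5, -0.9, -2.5]
opening: 0.0117
gripper_force: 30.0
```

Request:
play_rows(motion=[{"x": 0,"y": 0,"z": 0,"rx": 0.157,"ry": -0.169,"rz": -0.978},{"x": 0,"y": 0,"z": 0,"rx": 0.157,"ry": -0.169,"rz": -0.978},{"x": 0,"y": 0,"z": 0,"rx": 0.157,"ry": -0.169,"rz": -0.978},{"x": 0,"y": 0,"z": 0,"rx": 0.157,"ry": -0.169,"rz": -0.978},{"x": 0,"y": 0,"z": 0,"rx": 0.157,"ry": -0.169,"rz": -0.978},{"x": -0.99,"y": 0,"z": 0,"rx": 0,"ry": 0,"rz": 0},{"x": -0.99,"y": 0,"z": 0,"rx": 0,"ry": 0,"rz": 0},{"x": -0.99,"y": 0,"z": 0,"rx": 0,"ry": 0,"rz": 0},{"x": -0.99,"y": 0,"z": 0,"rx": 0,"ry": 0,"rz": 0},{"x": -0.99,"y": 0,"z": 0,"rx": 0,"ry": 0,"rz": 0},{"x": -0.99,"y": 0,"z": 0,"rx": 0,"ry": 0,"rz": 0},{"x": -0.99,"y": 0,"z": 0,"rx": 0,"ry": 0,"rz": 0},{"x": -0.99,"y": 0,"z": 0,"rx": 0,"ry": 0,"rz": 0},{"x": -0.99,"y": 0,"z": 0,"rx": 0,"ry": 0,"rz": 0},{"x": -0.99,"y": 0,"z": 0,"rx": 0,"ry": 0,"rz": 0},{"x": 0,"y": 0.93,"z": 0,"rx": 0,"ry": 0,"rz": 0},{"x": 0,"y": 0.93,"z": 0,"rx": 0,"ry": 0,"rz": 0},{"x": 0,"y": 0.93,"z": 0,"rx": 0,"ry": 0,"rz": 0},{"x": 0,"y": 0.93,"z": 0,"rx": 0,"ry": 0,"rz": 0},{"x": 0,"y": 0,"z": 0,"rx": 0,"ry": 0,"rz": 0}])

```text
clock: 33.22
tool_pos: [0.4568, 0.2471, 0.1739]
orientation: [-160.2, -0.2, -89.0]
force: [-0.2, 0.1, -2.4]
opening: 0.0119
gripper_force: 30.0
```

```bash
python3 - <<'E'
from h import *
plan(seat(-.022,.052,.003),rot())
E
```

```text
t 33.2 pos [0.4568 0.2471 0.1739] rpy [-160.2   -0.2  -89. ] F [-0.2  0.1 -2.4] op 0.0119
rot [ 0.06 -0.03  0.03] shift [-0.08 -0.12  3.33]
```

Request:
play_rows(motion=[{"x": -0.08,"y": -0.12,"z": 0.8,"rx": 0.06,"ry": -0.03,"rz": 0.03},{"x": 0,"y": 0,"z": 0.9,"rx": 0,"ry": 0,"rz": 0},{"x": 0,"y": 0,"z": 0.9,"rx": 0,"ry": 0,"rz": 0},{"x": 0,"y": 0,"z": 0.4,"rx": 0,"ry": 0,"rz": 0},{"x": 0,"y": 0,"z": 0.1,"rx": 0,"ry": 0,"rz": 0},{"x": 0,"y": 0,"z": 0.1,"rx": 0,"ry": 0,"rz": 0},{"x": 0,"y": 0,"z": 0,"rx": 0,"ry": 0,"rz": 0}])

```text
clock: 34.1
tool_pos: [0.4889, 0.2509, 0.1014]
orientation: [-159.8, 0.1, -89.2]
force: [0.3, -1.1, -2.1]
opening: 0.0116
gripper_force: 30.0
```

```bash
python3 - <<'E'
from h import *
plan(seat(-.022,.052,.000),rot())
E
```

```text
t 34.1 pos [0.4889 0.2509 0.1014] rpy [-1.598e+02  1.000e-01 -8.920e+01] F [ 0.3 -1.1 -2.1] op 0.0116
rot [-0.02  0.02 -0.03] shift [0.06 0.21 0.16]
```

Request:
play_rows(motion=[{"x": 0,"y": 0.06,"z": 0.06,"rx": 0,"ry": 0,"rz": 0},{"x": 0,"y": 0,"z": 0.06,"rx": 0,"ry": 0,"rz": 0},{"x": 0,"y": 0,"z": 0,"rx": 0,"ry": 0,"rz": 0}])

```text
clock: 34.48
tool_pos: [0.4882, 0.2507, 0.0978]
orientation: [-159.9, 0.1, -89.2]
force: [-0.6, -0.1, -2.6]
opening: 0.0119
gripper_force: 30.0
```

Request:
play_rows(motion=[{"x": 0,"y": 0.03,"z": 0.05,"rx": 0,"ry": 0,"rz": 0},{"x": 0,"y": 0,"z": 0.05,"rx": 0,"ry": 0,"rz": 0},{"x": 0,"y": 0,"z": 0,"rx": 0,"ry": 0,"rz": 0}])

```text
clock: 34.85
tool_pos: [0.4891, 0.2511, 0.0974]
orientation: [-159.7, 0.2, -89.2]
force: [-15.2, -5.6, 21.8]
opening: 0.012
gripper_force: 30.1
```

Request:
play_rows(motion=[{"x": 0,"y": 0,"z": -0.06,"rx": 0,"ry": 0,"rz": 0},{"x": 0,"y": 0.06,"z": 0,"rx": 0,"ry": 0,"rz": 0},{"x": 0,"y": 0.06,"z": 0,"rx": 0,"ry": 0,"rz": 0},{"x": 0,"y": 0,"z": 0,"rx": 0,"ry": 0,"rz": 0}])

```text
clock: 35.35
tool_pos: [0.486, 0.2514, 0.0963]
orientation: [-159.8, 0.1, -89.2]
force: [3.8, -1.2, 4.9]
opening: 0.0118
gripper_force: 30.0
```

```bash
python3 - <<'E'
from h import *
plan(seat(-.022,.052,.000),rot())
E
```

```text
t 35.4 pos [0.486  0.2514 0.0963] rpy [-1.598e+02  1.000e-01 -8.920e+01] F [ 3.8 -1.2  4.9] op 0.0118
rot [-0.04  0.03 -0.03] shift [0.08 0.03 0.01]
```

Request:
play_rows(motion=[{"x": 0,"y": 0,"z": 0,"rx": 0,"ry": 0,"rz": 0},{"x": 0,"y": 0,"z": 0,"rx": 0,"ry": 0,"rz": 0},{"x": 0,"y": 0,"z": 0,"rx": 0,"ry": 0,"rz": 0},{"x": 0,"y": 0,"z": 0,"rx": 0,"ry": 0,"rz": 0},{"x": 0,"y": 0,"z": -0.5,"rx": 0,"ry": 0,"rz": 0},{"x": 0,"y": 0,"z": -1,"rx": 0,"ry": 0,"rz": 0},{"x": 0,"y": 0,"z": -1,"rx": 0,"ry": 0,"rz": 0},{"x": 0,"y": 0,"z": -1,"rx": 0,"ry": 0,"rz": 0},{"x": 0,"y": 0,"z": 0,"rx": 0,"ry": 0,"rz": 0}], fingers=-0.3)

```text
clock: 36.48
tool_pos: [0.4551, 0.2515, 0.1796]
orientation: [-159.8, 0.3, -89.1]
force: [0.8, 0.4, -0.0]
opening: 0.0305
gripper_force: 0.0
```

```bash
python3 - <<'E'
from h import *
plan([.5945,-.001,.16],[180,0,175.8])
s=cams.snapshot("scene"); cv2.imwrite("pics/f6.png",s)
cv2.imwrite("pics/s6.png",cv2.resize(s[200:350,330:470],None,fx=3.5,fy=3.5,interpolation=cv2.INTER_CUBIC))
E
```

```text
t 36.5 pos [0.4551 0.2515 0.1796] rpy [-159.8    0.3  -89.1] F [ 0.8  0.4 -0. ] op 0.0305
rot [-3.78  4.25 23.49] shift [-6.3  -9.67  0.78]
```

View pics/s6.png

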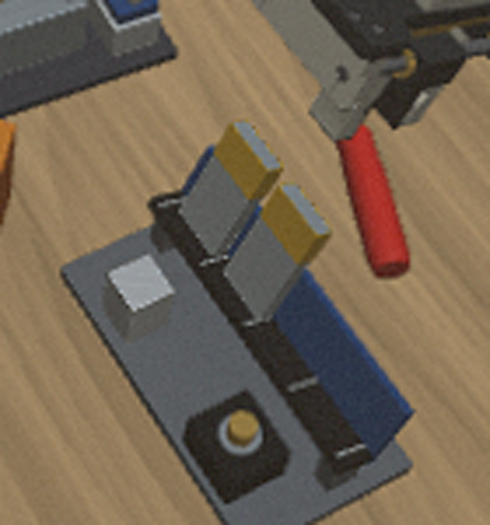

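Both plates are seated side by side, in the first two berths. Next is plate1.

Request:
play_rows(motion=[{"x": 0,"y": 0,"z": 0,"rx": -0.157,"ry": 0.177,"rz": 0.979},{"x": 0,"y": 0,"z": 0,"rx": -0.157,"ry": 0.177,"rz": 0.979},{"x": 0,"y": 0,"z": 0,"rx": -0.157,"ry": 0.177,"rz": 0.979},{"x": 0,"y": 0,"z": 0,"rx": -0.157,"ry": 0.177,"rz": 0.979},{"x": 0,"y": 0,"z": 0,"rx": -0.157,"ry": 0.177,"rz": 0.979},{"x": 0,"y": 0,"z": 0,"rx": -0.157,"ry": 0.177,"rz": 0.979},{"x": 0,"y": 0,"z": 0,"rx": -0.157,"ry": 0.177,"rz": 0.979},{"x": 0,"y": 0,"z": 0,"rx": -0.157,"ry": 0.177,"rz": 0.979},{"x": 0,"y": 0,"z": 0,"rx": -0.157,"ry": 0.177,"rz": 0.979},{"x": 0,"y": 0,"z": 0,"rx": -0.157,"ry": 0.177,"rz": 0.979},{"x": 0,"y": 0,"z": 0,"rx": -0.157,"ry": 0.177,"rz": 0.979},{"x": 0,"y": 0,"z": 0,"rx": -0.157,"ry": 0.177,"rz": 0.979},{"x": 0,"y": 0,"z": 0,"rx": -0.157,"ry": 0.177,"rz": 0.979},{"x": 0,"y": 0,"z": 0,"rx": -0.157,"ry": 0.177,"rz": 0.979},{"x": 0,"y": 0,"z": 0,"rx": -0.157,"ry": 0.177,"rz": 0.979},{"x": 0,"y": 0,"z": 0,"rx": -0.157,"ry": 0.177,"rz": 0.979},{"x": 0,"y": 0,"z": 0,"rx": -0.157,"ry": 0.177,"rz": 0.979},{"x": 0,"y": 0,"z": 0,"rx": -0.157,"ry": 0.177,"rz": 0.979},{"x": 0,"y": 0,"z": 0,"rx": -0.157,"ry": 0.177,"rz": 0.979},{"x": 0,"y": 0,"z": 0,"rx": -0.157,"ry": 0.177,"rz": 0.979}], fingers=-0.1)

```text
clock: 39.02
tool_pos: [0.455, 0.2493, 0.1763]
orientation: [-176.9, 2.2, -168.7]
force: [0.2, 0.6, 0.7]
opening: 0.0396
gripper_force: 0.0
```

Request:
play_rows(motion=[{"x": 0,"y": 0,"z": 0,"rx": -0.157,"ry": 0.177,"rz": 0.979},{"x": 0,"y": 0,"z": 0,"rx": -0.157,"ry": 0.177,"rz": 0.979},{"x": 0,"y": 0,"z": 0,"rx": -0.157,"ry": 0.177,"rz": 0.979},{"x": 0,"y": 0,"z": 0,"rx": -0.157,"ry": 0.177,"rz": 0.979},{"x": -0.63,"y": -0.96,"z": 0.08,"rx": 0,"ry": 0,"rz": 0},{"x": -0.63,"y": -0.96,"z": 0.08,"rx": 0,"ry": 0,"rz": 0},{"x": -0.63,"y": -0.96,"z": 0.08,"rx": 0,"ry": 0,"rz": 0},{"x": -0.63,"y": -0.96,"z": 0.08,"rx": 0,"ry": 0,"rz": 0},{"x": -0.63,"y": -0.96,"z": 0.08,"rx": 0,"ry": 0,"rz": 0},{"x": -0.63,"y": -0.96,"z": 0.08,"rx": 0,"ry": 0,"rz": 0},{"x": -0.63,"y": -0.96,"z": 0.08,"rx": 0,"ry": 0,"rz": 0},{"x": -0.63,"y": -0.96,"z": 0.08,"rx": 0,"ry": 0,"rz": 0},{"x": -0.63,"y": -0.96,"z": 0.08,"rx": 0,"ry": 0,"rz": 0},{"x": -0.63,"y": -0.96,"z": 0.08,"rx": 0,"ry": 0,"rz": 0},{"x": 0,"y": 0,"z": 0,"rx": 0,"ry": 0,"rz": 0},{"x": 0,"y": 0,"z": 0,"rx": 0,"ry": 0,"rz": 0}])

```text
clock: 41.02
tool_pos: [0.5935, -0.0015, 0.1573]
orientation: [-179.7, -0.2, 175.6]
force: [-0.3, 0.5, 0.7]
opening: 0.0393
gripper_force: 0.0
```

```bash
python3 - <<'E'
from h import *
plan([.5945,-.002,.0595],[180,0,175.8])
E
```

```text
t 41.0 pos [ 0.5935 -0.0015  0.1573] rpy [-179.7   -0.2  175.6] F [-0.3  0.5  0.7] op 0.0393
rot [-0.06 -0.04 -0.04] shift [-0.04 -0.02  3.91]
```

Request:
play_rows(motion=[{"x": -0.04,"y": -0.08,"z": 0,"rx": -0.06,"ry": -0.04,"rz": -0.04},{"x": 0,"y": 0,"z": 1,"rx": 0,"ry": 0,"rz": 0},{"x": 0,"y": 0,"z": 1,"rx": 0,"ry": 0,"rz": 0},{"x": 0,"y": 0,"z": 1,"rx": 0,"ry": 0,"rz": 0},{"x": 0,"y": 0,"z": 0.65,"rx": 0,"ry": 0,"rz": 0},{"x": 0,"y": 0,"z": 0.25,"rx": 0,"ry": 0,"rz": 0},{"x": 0,"y": 0,"z": 0,"rx": 0,"ry": 0,"rz": 0}])

```text
clock: 41.9
tool_pos: [0.5952, -0.003, 0.061]
orientation: [180.0, 0.1, 175.9]
force: [0.6, -0.5, 0.5]
opening: 0.0395
gripper_force: 0.0
```

Request:
play_rows(motion=[{"x": 0,"y": 0,"z": 0,"rx": 0,"ry": 0,"rz": 0},{"x": 0,"y": 0,"z": 0,"rx": 0,"ry": 0,"rz": 0},{"x": 0,"y": 0,"z": 0,"rx": 0,"ry": 0,"rz": 0},{"x": 0,"y": 0,"z": 0,"rx": 0,"ry": 0,"rz": 0},{"x": 0,"y": 0,"z": 0,"rx": 0,"ry": 0,"rz": 0}], fingers=-1)

```text
clock: 42.52
tool_pos: [0.5956, -0.0027, 0.0614]
orientation: [179.9, 0.2, 175.9]
force: [-0.6, 3.8, 4.9]
opening: 0.0113
gripper_force: 30.0
```

Request:
play_rows(motion=[{"x": 0,"y": 0,"z": -0.3,"rx": 0,"ry": 0,"rz": 0},{"x": 0,"y": 0,"z": -0.5,"rx": 0,"ry": 0,"rz": 0},{"x": 0,"y": 0,"z": -0.8,"rx": 0,"ry": 0,"rz": 0},{"x": 0,"y": 0,"z": -0.8,"rx": 0,"ry": 0,"rz": 0},{"x": 0,"y": 0,"z": -0.8,"rx": 0,"ry": 0,"rz": 0},{"x": 0,"y": 0,"z": -0.8,"rx": 0,"ry": 0,"rz": 0},{"x": 0,"y": 0,"z": -0.8,"rx": 0,"ry": 0,"rz": 0},{"x": 0,"y": 0,"z": -1,"rx": 0,"ry": 0,"rz": 0},{"x": 0,"y": 0,"z": 0,"rx": 0,"ry": 0,"rz": 0}])

```text
clock: 43.65
tool_pos: [0.5956, -0.0037, 0.2085]
orientation: [180.0, 0.3, 175.9]
force: [-0.3, 0.8, -2.5]
opening: 0.0117
gripper_force: 29.9
```

```bash
python3 - <<'E'
from h import *
plan(seat(.023,.0515+.09,.003),rot())
E
```

```text
t 43.6 pos [ 0.5956 -0.0037  0.2085] rpy [180.    0.3 175.9] F [-0.3  0.8 -2.5] op 0.0117
rot [  3.75  -4.09 -23.5 ] shift [-11.99   5.42  -0.8 ]
```

Request:
play_rows(motion=[{"x": 0,"y": 0,"z": 0,"rx": 0.156,"ry": -0.17,"rz": -0.979},{"x": 0,"y": 0,"z": 0,"rx": 0.156,"ry": -0.17,"rz": -0.979},{"x": 0,"y": 0,"z": 0,"rx": 0.156,"ry": -0.17,"rz": -0.979},{"x": 0,"y": 0,"z": 0,"rx": 0.156,"ry": -0.17,"rz": -0.979},{"x": 0,"y": 0,"z": 0,"rx": 0.156,"ry": -0.17,"rz": -0.979},{"x": 0,"y": 0,"z": 0,"rx": 0.156,"ry": -0.17,"rz": -0.979},{"x": 0,"y": 0,"z": 0,"rx": 0.156,"ry": -0.17,"rz": -0.979},{"x": 0,"y": 0,"z": 0,"rx": 0.156,"ry": -0.17,"rz": -0.979},{"x": 0,"y": 0,"z": 0,"rx": 0.156,"ry": -0.17,"rz": -0.979},{"x": 0,"y": 0,"z": 0,"rx": 0.156,"ry": -0.17,"rz": -0.979},{"x": 0,"y": 0,"z": 0,"rx": 0.156,"ry": -0.17,"rz": -0.979},{"x": 0,"y": 0,"z": 0,"rx": 0.156,"ry": -0.17,"rz": -0.979},{"x": 0,"y": 0,"z": 0,"rx": 0.156,"ry": -0.17,"rz": -0.979},{"x": 0,"y": 0,"z": 0,"rx": 0.156,"ry": -0.17,"rz": -0.979},{"x": 0,"y": 0,"z": 0,"rx": 0.156,"ry": -0.17,"rz": -0.979},{"x": 0,"y": 0,"z": 0,"rx": 0.156,"ry": -0.17,"rz": -0.979},{"x": 0,"y": 0,"z": 0,"rx": 0.156,"ry": -0.17,"rz": -0.979},{"x": 0,"y": 0,"z": 0,"rx": 0.156,"ry": -0.17,"rz": -0.979},{"x": 0,"y": 0,"z": 0,"rx": 0.156,"ry": -0.17,"rz": -0.979},{"x": 0,"y": 0,"z": 0,"rx": 0.156,"ry": -0.17,"rz": -0.979}])

```text
clock: 46.15
tool_pos: [0.5937, -0.0039, 0.2048]
orientation: [-163.1, 2.3, -104.8]
force: [0.6, -0.2, -2.6]
opening: 0.012
gripper_force: 29.9
```

Request:
play_rows(motion=[{"x": 0,"y": 0,"z": 0,"rx": 0.156,"ry": -0.17,"rz": -0.979},{"x": 0,"y": 0,"z": 0,"rx": 0.156,"ry": -0.17,"rz": -0.979},{"x": 0,"y": 0,"z": 0,"rx": 0.156,"ry": -0.17,"rz": -0.979},{"x": 0,"y": 0,"z": 0,"rx": 0.156,"ry": -0.17,"rz": -0.979},{"x": -1,"y": 0,"z": 0,"rx": 0,"ry": 0,"rz": 0},{"x": -1,"y": 0,"z": 0,"rx": 0,"ry": 0,"rz": 0},{"x": -1,"y": 0,"z": 0,"rx": 0,"ry": 0,"rz": 0},{"x": -1,"y": 0,"z": 0,"rx": 0,"ry": 0,"rz": 0},{"x": -1,"y": 0,"z": 0,"rx": 0,"ry": 0,"rz": 0},{"x": -1,"y": 0,"z": 0,"rx": 0,"ry": 0,"rz": 0},{"x": -1,"y": 0,"z": 0,"rx": 0,"ry": 0,"rz": 0},{"x": -1,"y": 0,"z": 0,"rx": 0,"ry": 0,"rz": 0},{"x": -1,"y": 0,"z": 0,"rx": 0,"ry": 0,"rz": 0},{"x": -1,"y": 0,"z": 0,"rx": 0,"ry": 0,"rz": 0},{"x": -1,"y": 0,"z": 0,"rx": 0,"ry": 0,"rz": 0},{"x": -1,"y": 0,"z": 0,"rx": 0,"ry": 0,"rz": 0},{"x": 0,"y": 0.91,"z": -0.1,"rx": 0,"ry": 0,"rz": 0},{"x": 0,"y": 0.91,"z": -0.1,"rx": 0,"ry": 0,"rz": 0},{"x": 0,"y": 0.91,"z": -0.1,"rx": 0,"ry": 0,"rz": 0},{"x": 0,"y": 0.91,"z": -0.1,"rx": 0,"ry": 0,"rz": 0}])

```text
clock: 48.65
tool_pos: [0.5005, 0.2959, 0.1842]
orientation: [-160.2, -0.0, -89.1]
force: [-0.5, 0.6, -2.5]
opening: 0.0119
gripper_force: 30.0
```

Request:
play_rows(motion=[{"x": 0,"y": 0.91,"z": 0,"rx": 0,"ry": 0,"rz": 0},{"x": 0,"y": 0.87,"z": 0,"rx": 0,"ry": 0,"rz": 0},{"x": 0,"y": 0,"z": 0,"rx": 0,"ry": 0,"rz": 0},{"x": 0,"y": 0,"z": 0,"rx": 0,"ry": 0,"rz": 0}])

```text
clock: 49.15
tool_pos: [0.4597, 0.2957, 0.1698]
orientation: [-160.2, 0.0, -89.1]
force: [0.6, -0.5, -1.1]
opening: 0.0118
gripper_force: 30.0
```

```bash
python3 - <<'E'
from h import *
plan(seat(.023,.0515,.003),rot())
E
```

```text
t 49.1 pos [0.4597 0.2957 0.1698] rpy [-160.2    0.   -89.1] F [ 0.6 -0.5 -1.1] op 0.0118
rot [0.05 0.01 0.  ] shift [ 0.06 -0.04  3.14]
```

Request:
play_rows(motion=[{"x": 0,"y": -0.04,"z": 0.8,"rx": 0.05,"ry": 0,"rz": 0},{"x": 0,"y": 0,"z": 0.9,"rx": 0,"ry": 0,"rz": 0},{"x": 0,"y": 0,"z": 0.9,"rx": 0,"ry": 0,"rz": 0},{"x": 0,"y": 0,"z": 0.3,"rx": 0,"ry": 0,"rz": 0},{"x": 0,"y": 0,"z": 0.08,"rx": 0,"ry": 0,"rz": 0},{"x": 0,"y": 0,"z": 0.08,"rx": 0,"ry": 0,"rz": 0},{"x": 0,"y": 0,"z": 0,"rx": 0,"ry": 0,"rz": 0}])

```text
clock: 50.02
tool_pos: [0.4866, 0.2956, 0.0985]
orientation: [-159.9, 0.0, -89.1]
force: [-0.2, -0.2, -2.1]
opening: 0.0117
gripper_force: 30.0
```

Request:
play_rows(motion=[{"x": 0,"y": 0,"z": 0.05,"rx": 0,"ry": 0,"rz": 0},{"x": 0,"y": 0,"z": 0,"rx": 0,"ry": 0,"rz": 0}])

```text
clock: 50.28
tool_pos: [0.4869, 0.2954, 0.0969]
orientation: [-160.0, 0.0, -89.1]
force: [-0.7, -0.0, -2.7]
opening: 0.0118
gripper_force: 30.0
```

```bash
python3 - <<'E'
from h import *
plan(seat(.023,.0515,.000),rot())
E
```

```text
t 50.3 pos [0.4869 0.2954 0.0969] rpy [-160.     0.   -89.1] F [-0.7 -0.  -2.7] op 0.0118
rot [ 0.01  0.   -0.  ] shift [0.04 0.1  0.03]
```

Request:
play_rows(motion=[{"x": 0,"y": 0,"z": 0.05,"rx": 0,"ry": 0,"rz": 0},{"x": 0,"y": 0,"z": 0,"rx": 0,"ry": 0,"rz": 0}])

```text
clock: 50.52
tool_pos: [0.4873, 0.2955, 0.0959]
orientation: [-159.9, 0.0, -89.1]
force: [-4.5, -1.1, 3.2]
opening: 0.0114
gripper_force: 30.0
```

Request:
play_rows(motion=[{"x": 0,"y": 0.05,"z": 0,"rx": 0,"ry": 0,"rz": 0},{"x": 0,"y": 0.05,"z": 0,"rx": 0,"ry": 0,"rz": 0},{"x": 0,"y": 0,"z": 0,"rx": 0,"ry": 0,"rz": 0}])

```text
clock: 50.9
tool_pos: [0.4858, 0.2957, 0.0954]
orientation: [-159.9, 0.0, -89.2]
force: [5.3, -1.2, 1.3]
opening: 0.0119
gripper_force: 30.0
```

Touching back and ledge lightly, so I release and retreat.

Request:
play_rows(motion=[{"x": 0,"y": 0,"z": 0,"rx": 0,"ry": 0,"rz": 0},{"x": 0,"y": 0,"z": 0,"rx": 0,"ry": 0,"rz": 0},{"x": 0,"y": 0,"z": 0,"rx": 0,"ry": 0,"rz": 0},{"x": 0,"y": 0,"z": 0,"rx": 0,"ry": 0,"rz": 0},{"x": 0,"y": 0,"z": -0.5,"rx": 0,"ry": 0,"rz": 0},{"x": 0,"y": 0,"z": -1,"rx": 0,"ry": 0,"rz": 0},{"x": 0,"y": 0,"z": -1,"rx": 0,"ry": 0,"rz": 0},{"x": 0,"y": 0,"z": -1,"rx": 0,"ry": 0,"rz": 0},{"x": 0,"y": 0,"z": 0,"rx": 0,"ry": 0,"rz": 0}], fingers=-0.3)

```text
clock: 52.02
tool_pos: [0.455, 0.2961, 0.1788]
orientation: [-159.9, 0.2, -89.1]
force: [0.6, 0.3, 0.6]
opening: 0.0308
gripper_force: 0.0
```

```bash
python3 - <<'E'
from h import *
plan([.6415,-.0055,.165],[180,0,175.8])
s=cams.snapshot("scene"); cv2.imwrite("pics/f7.png",s)
cv2.imwrite("pics/s7.png",s[60:380,180:480])
E
```

```text
t 52.0 pos [0.455  0.2961 0.1788] rpy [-159.9    0.2  -89.1] F [0.6 0.3 0.6] op 0.0308
rot [-3.77  4.21 23.51] shift [ -8.32 -11.49   0.55]
```

View pics/s7.png

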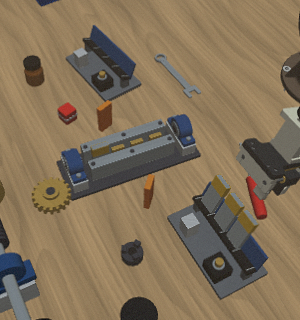

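Three plates are seated. The fixture's left end is unclear at this size, so I'll zoom in on the saved picture.

```bash
python3 - <<'E'
from h import *
s=cv2.imread("pics/f7.png")
a=cv2.resize(s[150:270,230:390],None,fx=4,fy=4,interpolation=cv2.INTER_CUBIC)
cv2.imwrite("pics/s7b.png",a)
E
```

```text
(no output)
```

View pics/s7b.png

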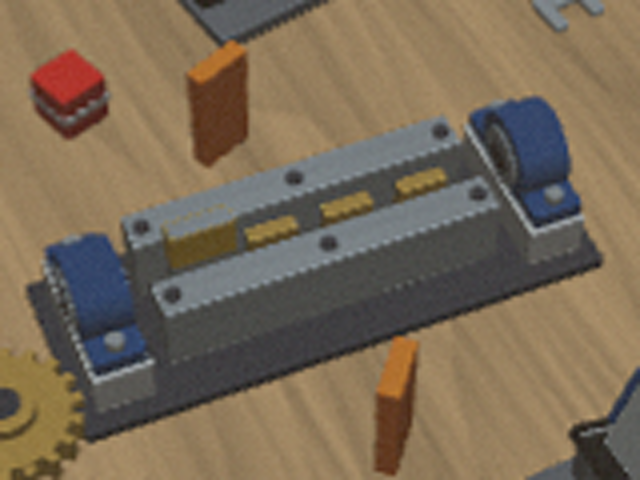

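Plate0 stands alone at crop (200,235), beside the three bare shoes.

Request:
play_rows(motion=[{"x": 0,"y": 0,"z": 0,"rx": -0.157,"ry": 0.175,"rz": 0.98},{"x": 0,"y": 0,"z": 0,"rx": -0.157,"ry": 0.175,"rz": 0.98},{"x": 0,"y": 0,"z": 0,"rx": -0.157,"ry": 0.175,"rz": 0.98},{"x": 0,"y": 0,"z": 0,"rx": -0.157,"ry": 0.175,"rz": 0.98},{"x": 0,"y": 0,"z": 0,"rx": -0.157,"ry": 0.175,"rz": 0.98},{"x": 0,"y": 0,"z": 0,"rx": -0.157,"ry": 0.175,"rz": 0.98},{"x": 0,"y": 0,"z": 0,"rx": -0.157,"ry": 0.175,"rz": 0.98},{"x": 0,"y": 0,"z": 0,"rx": -0.157,"ry": 0.175,"rz": 0.98},{"x": 0,"y": 0,"z": 0,"rx": -0.157,"ry": 0.175,"rz": 0.98},{"x": 0,"y": 0,"z": 0,"rx": -0.157,"ry": 0.175,"rz": 0.98},{"x": 0,"y": 0,"z": 0,"rx": -0.157,"ry": 0.175,"rz": 0.98},{"x": 0,"y": 0,"z": 0,"rx": -0.157,"ry": 0.175,"rz": 0.98},{"x": 0,"y": 0,"z": 0,"rx": -0.157,"ry": 0.175,"rz": 0.98},{"x": 0,"y": 0,"z": 0,"rx": -0.157,"ry": 0.175,"rz": 0.98},{"x": 0,"y": 0,"z": 0,"rx": -0.157,"ry": 0.175,"rz": 0.98},{"x": 0,"y": 0,"z": 0,"rx": -0.157,"ry": 0.175,"rz": 0.98},{"x": 0,"y": 0,"z": 0,"rx": -0.157,"ry": 0.175,"rz": 0.98},{"x": 0,"y": 0,"z": 0,"rx": -0.157,"ry": 0.175,"rz": 0.98},{"x": 0,"y": 0,"z": 0,"rx": -0.157,"ry": 0.175,"rz": 0.98},{"x": 0,"y": 0,"z": 0,"rx": -0.157,"ry": 0.175,"rz": 0.98}], fingers=-0.1)

```text
clock: 54.58
tool_pos: [0.455, 0.294, 0.1754]
orientation: [-176.9, 2.2, -168.7]
force: [-0.3, 0.3, 0.1]
opening: 0.0392
gripper_force: 0.0
```

Request:
play_rows(motion=[{"x": 0,"y": 0,"z": 0,"rx": -0.157,"ry": 0.175,"rz": 0.98},{"x": 0,"y": 0,"z": 0,"rx": -0.157,"ry": 0.175,"rz": 0.98},{"x": 0,"y": 0,"z": 0,"rx": -0.157,"ry": 0.175,"rz": 0.98},{"x": 0,"y": 0,"z": 0,"rx": -0.157,"ry": 0.175,"rz": 0.98},{"x": -0.7,"y": -0.955,"z": 0.05,"rx": 0,"ry": 0,"rz": 0},{"x": -0.7,"y": -0.955,"z": 0.05,"rx": 0,"ry": 0,"rz": 0},{"x": -0.7,"y": -0.955,"z": 0.05,"rx": 0,"ry": 0,"rz": 0},{"x": -0.7,"y": -0.955,"z": 0.05,"rx": 0,"ry": 0,"rz": 0},{"x": -0.7,"y": -0.955,"z": 0.05,"rx": 0,"ry": 0,"rz": 0},{"x": -0.7,"y": -0.955,"z": 0.05,"rx": 0,"ry": 0,"rz": 0},{"x": -0.7,"y": -0.955,"z": 0.05,"rx": 0,"ry": 0,"rz": 0},{"x": -0.7,"y": -0.955,"z": 0.05,"rx": 0,"ry": 0,"rz": 0},{"x": -0.7,"y": -0.955,"z": 0.05,"rx": 0,"ry": 0,"rz": 0},{"x": -0.7,"y": -0.955,"z": 0.05,"rx": 0,"ry": 0,"rz": 0},{"x": -0.7,"y": -0.955,"z": 0.05,"rx": 0,"ry": 0,"rz": 0},{"x": -0.62,"y": -0.955,"z": 0.05,"rx": 0,"ry": 0,"rz": 0},{"x": 0,"y": 0,"z": 0,"rx": 0,"ry": 0,"rz": 0},{"x": 0,"y": 0,"z": 0,"rx": 0,"ry": 0,"rz": 0}])

```text
clock: 56.82
tool_pos: [0.6403, -0.0069, 0.1614]
orientation: [-179.8, -0.1, 175.6]
force: [-1.1, -0.1, -0.2]
opening: 0.0392
gripper_force: 0.0
```

```bash
python3 - <<'E'
from h import *
plan([.6415,-.0058,.0595],[180,0,175.8])
E
```

```text
t 56.8 pos [ 0.6403 -0.0069  0.1614] rpy [-1.798e+02 -1.000e-01  1.756e+02] F [-1.1 -0.1 -0.2] op 0.0392
rot [-0.06 -0.04 -0.04] shift [-0.04  0.05  4.08]
```

Request:
play_rows(motion=[{"x": -0.04,"y": 0.03,"z": 0,"rx": -0.05,"ry": -0.04,"rz": -0.04},{"x": 0,"y": 0,"z": 1,"rx": 0,"ry": 0,"rz": 0},{"x": 0,"y": 0,"z": 1,"rx": 0,"ry": 0,"rz": 0},{"x": 0,"y": 0,"z": 1,"rx": 0,"ry": 0,"rz": 0},{"x": 0,"y": 0,"z": 0.8,"rx": 0,"ry": 0,"rz": 0},{"x": 0,"y": 0,"z": 0.27,"rx": 0,"ry": 0,"rz": 0},{"x": 0,"y": 0,"z": 0,"rx": 0,"ry": 0,"rz": 0}])

```text
clock: 57.7
tool_pos: [0.6421, -0.0055, 0.0609]
orientation: [180.0, 0.1, 175.9]
force: [-0.4, 0.0, 1.4]
opening: 0.0393
gripper_force: 0.0
```

Request:
play_rows(motion=[{"x": 0,"y": 0,"z": 0,"rx": 0,"ry": 0,"rz": 0},{"x": 0,"y": 0,"z": 0,"rx": 0,"ry": 0,"rz": 0},{"x": 0,"y": 0,"z": 0,"rx": 0,"ry": 0,"rz": 0},{"x": 0,"y": 0,"z": 0,"rx": 0,"ry": 0,"rz": 0},{"x": 0,"y": 0,"z": 0,"rx": 0,"ry": 0,"rz": 0}], fingers=-1)

```text
clock: 58.32
tool_pos: [0.6425, -0.0055, 0.0614]
orientation: [180.0, 0.2, 175.9]
force: [-1.4, 3.3, 4.5]
opening: 0.0118
gripper_force: 30.0
```

Request:
play_rows(motion=[{"x": 0,"y": 0,"z": -0.3,"rx": 0,"ry": 0,"rz": 0},{"x": 0,"y": 0,"z": -0.5,"rx": 0,"ry": 0,"rz": 0},{"x": 0,"y": 0,"z": -0.8,"rx": 0,"ry": 0,"rz": 0},{"x": 0,"y": 0,"z": -0.8,"rx": 0,"ry": 0,"rz": 0},{"x": 0,"y": 0,"z": -0.8,"rx": 0,"ry": 0,"rz": 0},{"x": 0,"y": 0,"z": -0.8,"rx": 0,"ry": 0,"rz": 0},{"x": 0,"y": 0,"z": -0.8,"rx": 0,"ry": 0,"rz": 0},{"x": 0,"y": 0,"z": -1,"rx": 0,"ry": 0,"rz": 0},{"x": 0,"y": 0,"z": 0,"rx": 0,"ry": 0,"rz": 0}])

```text
clock: 59.45
tool_pos: [0.6428, -0.0066, 0.2087]
orientation: [180.0, 0.3, 175.8]
force: [0.1, -0.4, -1.8]
opening: 0.0116
gripper_force: 30.0
```

```bash
python3 - <<'E'
from h import *
plan(seat(.067,.0515+.09,.003),rot())
E
```

```text
t 59.5 pos [ 0.6428 -0.0066  0.2087] rpy [180.    0.3 175.8] F [ 0.1 -0.4 -1.8] op 0.0116
rot [  3.74  -4.09 -23.51] shift [-13.9    7.19  -1.44]
```

Request:
play_rows(motion=[{"x": 0,"y": 0,"z": 0,"rx": 0.156,"ry": -0.17,"rz": -0.979},{"x": 0,"y": 0,"z": 0,"rx": 0.156,"ry": -0.17,"rz": -0.979},{"x": 0,"y": 0,"z": 0,"rx": 0.156,"ry": -0.17,"rz": -0.979},{"x": 0,"y": 0,"z": 0,"rx": 0.156,"ry": -0.17,"rz": -0.979},{"x": 0,"y": 0,"z": 0,"rx": 0.156,"ry": -0.17,"rz": -0.979},{"x": 0,"y": 0,"z": 0,"rx": 0.156,"ry": -0.17,"rz": -0.979},{"x": 0,"y": 0,"z": 0,"rx": 0.156,"ry": -0.17,"rz": -0.979},{"x": 0,"y": 0,"z": 0,"rx": 0.156,"ry": -0.17,"rz": -0.979},{"x": 0,"y": 0,"z": 0,"rx": 0.156,"ry": -0.17,"rz": -0.979},{"x": 0,"y": 0,"z": 0,"rx": 0.156,"ry": -0.17,"rz": -0.979},{"x": 0,"y": 0,"z": 0,"rx": 0.156,"ry": -0.17,"rz": -0.979},{"x": 0,"y": 0,"z": 0,"rx": 0.156,"ry": -0.17,"rz": -0.979},{"x": 0,"y": 0,"z": 0,"rx": 0.156,"ry": -0.17,"rz": -0.979},{"x": 0,"y": 0,"z": 0,"rx": 0.156,"ry": -0.17,"rz": -0.979},{"x": 0,"y": 0,"z": 0,"rx": 0.156,"ry": -0.17,"rz": -0.979},{"x": 0,"y": 0,"z": 0,"rx": 0.156,"ry": -0.17,"rz": -0.979},{"x": 0,"y": 0,"z": 0,"rx": 0.156,"ry": -0.17,"rz": -0.979},{"x": 0,"y": 0,"z": 0,"rx": 0.156,"ry": -0.17,"rz": -0.979},{"x": 0,"y": 0,"z": 0,"rx": 0.156,"ry": -0.17,"rz": -0.979},{"x": 0,"y": 0,"z": 0,"rx": 0.156,"ry": -0.17,"rz": -0.979}])

```text
clock: 61.95
tool_pos: [0.6408, -0.0066, 0.2047]
orientation: [-163.1, 2.3, -104.8]
force: [1.2, 0.2, -2.6]
opening: 0.0119
gripper_force: 30.0
```

Request:
play_rows(motion=[{"x": 0,"y": 0,"z": 0,"rx": 0.156,"ry": -0.17,"rz": -0.979},{"x": 0,"y": 0,"z": 0,"rx": 0.156,"ry": -0.17,"rz": -0.979},{"x": 0,"y": 0,"z": 0,"rx": 0.156,"ry": -0.17,"rz": -0.979},{"x": 0,"y": 0,"z": 0,"rx": 0.156,"ry": -0.17,"rz": -0.979},{"x": -1,"y": 0,"z": 0,"rx": 0,"ry": 0,"rz": 0},{"x": -1,"y": 0,"z": 0,"rx": 0,"ry": 0,"rz": 0},{"x": -1,"y": 0,"z": 0,"rx": 0,"ry": 0,"rz": 0},{"x": -1,"y": 0,"z": 0,"rx": 0,"ry": 0,"rz": 0},{"x": -1,"y": 0,"z": 0,"rx": 0,"ry": 0,"rz": 0},{"x": -1,"y": 0,"z": 0,"rx": 0,"ry": 0,"rz": 0},{"x": -1,"y": 0,"z": 0,"rx": 0,"ry": 0,"rz": 0},{"x": -1,"y": 0,"z": 0,"rx": 0,"ry": 0,"rz": 0},{"x": -1,"y": 0,"z": 0,"rx": 0,"ry": 0,"rz": 0},{"x": -1,"y": 0,"z": 0,"rx": 0,"ry": 0,"rz": 0},{"x": -1,"y": 0,"z": 0,"rx": 0,"ry": 0,"rz": 0},{"x": -1,"y": 0,"z": 0,"rx": 0,"ry": 0,"rz": 0},{"x": -1,"y": 0,"z": 0,"rx": 0,"ry": 0,"rz": 0},{"x": -0.95,"y": 0,"z": 0,"rx": 0,"ry": 0,"rz": 0}])

```text
clock: 64.2
tool_pos: [0.6365, 0.3444, 0.2057]
orientation: [-160.2, -0.0, -89.1]
force: [0.4, -0.5, -2.3]
opening: 0.0121
gripper_force: 30.0
```

Request:
play_rows(motion=[{"x": 0,"y": 0.9,"z": -0.18,"rx": 0,"ry": 0,"rz": 0},{"x": 0,"y": 0.9,"z": -0.18,"rx": 0,"ry": 0,"rz": 0},{"x": 0,"y": 0.9,"z": -0.18,"rx": 0,"ry": 0,"rz": 0},{"x": 0,"y": 0.9,"z": -0.18,"rx": 0,"ry": 0,"rz": 0},{"x": 0,"y": 0.9,"z": -0.18,"rx": 0,"ry": 0,"rz": 0},{"x": 0,"y": 0.9,"z": -0.18,"rx": 0,"ry": 0,"rz": 0},{"x": 0,"y": 0.9,"z": -0.18,"rx": 0,"ry": 0,"rz": 0},{"x": 0,"y": 0.85,"z": -0.18,"rx": 0,"ry": 0,"rz": 0},{"x": 0,"y": 0,"z": 0,"rx": 0,"ry": 0,"rz": 0},{"x": 0,"y": 0,"z": 0,"rx": 0,"ry": 0,"rz": 0}])

```text
clock: 65.45
tool_pos: [0.4564, 0.341, 0.1794]
orientation: [-160.1, 0.0, -89.1]
force: [0.2, -0.1, -2.9]
opening: 0.0118
gripper_force: 30.0
```

```bash
python3 - <<'E'
from h import *
plan(seat(.0675,.0515,.003),rot())
E
```

```text
t 65.5 pos [0.4564 0.341  0.1794] rpy [-160.1    0.   -89.1] F [ 0.2 -0.1 -2.9] op 0.0118
rot [ 0.05  0.01 -0.  ] shift [ 0.1  -0.01  3.54]
```

Request:
play_rows(motion=[{"x": 0.06,"y": 0,"z": 0.9,"rx": 0.05,"ry": 0,"rz": 0},{"x": 0,"y": 0,"z": 0.95,"rx": 0,"ry": 0,"rz": 0},{"x": 0,"y": 0,"z": 0.95,"rx": 0,"ry": 0,"rz": 0},{"x": 0,"y": 0,"z": 0.45,"rx": 0,"ry": 0,"rz": 0},{"x": 0,"y": 0,"z": 0.1,"rx": 0,"ry": 0,"rz": 0},{"x": 0,"y": 0,"z": 0.1,"rx": 0,"ry": 0,"rz": 0},{"x": 0,"y": 0,"z": 0.05,"rx": 0,"ry": 0,"rz": 0},{"x": 0,"y": 0,"z": 0,"rx": 0,"ry": 0,"rz": 0}])

```text
clock: 66.45
tool_pos: [0.4862, 0.3393, 0.0972]
orientation: [-159.9, 0.0, -89.1]
force: [-0.2, 0.4, -2.0]
opening: 0.0121
gripper_force: 30.0
```

Request:
play_rows(motion=[{"x": 0,"y": 0,"z": 0.05,"rx": 0,"ry": 0,"rz": 0},{"x": 0,"y": 0,"z": 0,"rx": 0,"ry": 0,"rz": 0}])

```text
clock: 66.7
tool_pos: [0.4866, 0.3392, 0.0958]
orientation: [-160.0, 0.0, -89.1]
force: [0.1, 0.5, -1.5]
opening: 0.0116
gripper_force: 30.0
```

```bash
python3 - <<'E'
from h import *
plan(seat(.0675,.0515,.000),rot())
E
```

```text
t 66.7 pos [0.4866 0.3392 0.0958] rpy [-160.     0.   -89.1] F [ 0.1  0.5 -1.5] op 0.0116
rot [ 0.    0.   -0.01] shift [ 0.01  0.1  -0.02]
```

Request:
play_rows(motion=[{"x": 0,"y": 0,"z": 0.05,"rx": 0,"ry": 0,"rz": 0},{"x": 0,"y": 0,"z": 0,"rx": 0,"ry": 0,"rz": 0}])

```text
clock: 66.95
tool_pos: [0.487, 0.3393, 0.0958]
orientation: [-159.9, 0.1, -89.1]
force: [-12.0, -4.1, 14.2]
opening: 0.0116
gripper_force: 30.0
```

Request:
play_rows(motion=[{"x": 0,"y": 0.05,"z": -0.03,"rx": 0,"ry": 0,"rz": 0},{"x": 0,"y": 0.05,"z": 0,"rx": 0,"ry": 0,"rz": 0},{"x": 0,"y": 0,"z": 0,"rx": 0,"ry": 0,"rz": 0}])

```text
clock: 67.32
tool_pos: [0.4854, 0.3393, 0.0953]
orientation: [-159.9, 0.0, -89.2]
force: [3.4, -2.5, 4.2]
opening: 0.0121
gripper_force: 30.0
```

Request:
play_rows(motion=[{"x": 0,"y": 0,"z": 0,"rx": 0,"ry": 0,"rz": 0},{"x": 0,"y": 0,"z": 0,"rx": 0,"ry": 0,"rz": 0},{"x": 0,"y": 0,"z": 0,"rx": 0,"ry": 0,"rz": 0},{"x": 0,"y": 0,"z": 0,"rx": 0,"ry": 0,"rz": 0},{"x": 0,"y": 0,"z": -0.5,"rx": 0,"ry": 0,"rz": 0},{"x": 0,"y": 0,"z": -1,"rx": 0,"ry": 0,"rz": 0},{"x": 0,"y": 0,"z": -1,"rx": 0,"ry": 0,"rz": 0},{"x": 0,"y": 0,"z": -1,"rx": 0,"ry": 0,"rz": 0},{"x": 0,"y": 0,"z": 0,"rx": 0,"ry": 0,"rz": 0}], fingers=-0.3)

```text
clock: 68.45
tool_pos: [0.4544, 0.3399, 0.1784]
orientation: [-159.9, 0.2, -89.1]
force: [-0.4, 0.2, 0.2]
opening: 0.0311
gripper_force: 0.0
```

```bash
cat > mk.py <<'E'
from h import *
def marker():
    for n,box in (("top",(365,440,130,220)),("scene",(215,300,140,200))):
        c=Cam(n); im=cams.snapshot(n); cv2.imwrite(f"pics/mk_{n}_{ctrl.get_obs()['clock']:.1f}.png",im)
        h=cv2.cvtColor(im,cv2.COLOR_BGR2HSV); v=170 if n=="top" else 150
        m=cv2.inRange(h,(0,150,v),(8,255,255))|cv2.inRange(h,(172,150,v),(180,255,255))
        M=np.zeros_like(m); x0,x1,y0,y1=box; M[y0:y1,x0:x1]=m[y0:y1,x0:x1]
        q=cv2.findNonZero(M); 
        if q is None: print(n,"none"); continue
        r=cv2.minAreaRect(q); b=c.plane(cv2.boxPoints(r),.036)[:,:2]; e=b[1]-b[0]; e2=b[2]-b[1]
        print(n,len(q),np.round(r[0],1),np.round(r[1],1),"ctr",(c.plane([r[0]],.036)[0]*1000).round(1),"sides",[round(1000*np.linalg.norm(k),1) for k in(e,e2)],"ang",[round(np.degrees(np.arctan2(k[1],k[0]))%90,1) for k in(e,e2)])
E
python3 - <<'E'
from mk import *
marker()
plan([.64,-.178,.16],[180,0,-89])
s=cams.snapshot("scene"); cv2.imwrite("pics/s8.png",cv2.resize(s[60:360,220:460],None,fx=2,fy=2,interpolation=cv2.INTER_CUBIC))
E
```

```text
top none
scene 130 [246.2 168.5] [10.5 14.1] ctr [ 651.6 -178.3   36. ] sides [np.float64(36.7), np.float64(33.2)] ang [np.float64(18.1), np.float64(2.4)]
t 68.5 pos [0.4542 0.3385 0.1763] rpy [-160.     0.   -89.1] F [ 0.1 -0.7 -0.5] op 0.0306
rot [-5.01 -0.   -0.03] shift [20.79 -7.07  0.65]
```

View pics/s8.png

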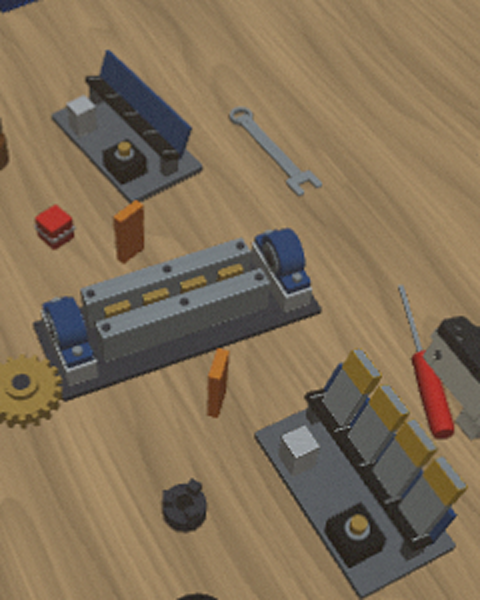

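All four plates lean in the soft rack with yellow edges up, and the marker is still at crop (55,225). I'll measure the marker and post more precisely in both views.

```bash
sed -i 's/v=170 if n=="top" else 150/v=100 if n=="top" else 150/' mk.py; python3 - <<'E'
from mk import *
marker()
for n,box in (("top",{"R":(438,458,200,222),"L":(200,222,200,222)}),("scene",{"R":(248,272,98,126),"L":(355,388,262,300)})):
    c=Cam(n); im=cv2.imread(f"pics/{n}0.png")
    g=cv2.cvtColor(im,cv2.COLOR_BGR2GRAY)
    for k,(x0,x1,y0,y1) in box.items():
        s=cv2.resize(g[y0:y1,x0:x1],None,fx=4,fy=4,interpolation=cv2.INTER_CUBIC)
        t,b=cv2.threshold(s,150,255,cv2.THRESH_BINARY); q=cv2.findNonZero(b); r=cv2.minAreaRect(q)
        uv=(np.array(r[0])+.5)/4-.5+[x0,y0]; bx=c.plane((cv2.boxPoints(r)+.5)/4-.5+[x0,y0],.052)
        print(n,k,s.max(),len(q),uv.round(1),(c.plane([uv],.052)[0]*1000).round(1),[round(1000*np.linalg.norm(bx[i+1]-bx[i]),1) for i in(0,1)])
plan([.651,-.179,.16],[180,0,-72])
E
```

```text
top 180 [379.7 170. ] [13.4 13.4] ctr [ 650.7 -177.9   36. ] sides [np.float64(32.7), np.float64(32.7)] ang [np.float64(16.5), np.float64(15.3)]
scene 128 [246.  168.5] [12. 12.] ctr [ 652.  -178.6   36. ] sides [np.float64(33.3), np.float64(36.1)] ang [np.float64(30.7), np.float64(12.0)]
top R 166 318 [447.4 211.3] [ 548.5 -333.4   52. ] [np.float64(25.1), np.float64(25.2)]
top L 156 322 [211.1 210.9] [553.1 224.4  52. ] [np.float64(22.6), np.float64(22.5)]
scene R 163 795 [260.  112.1] [ 548.5 -334.2   52. ] [np.float64(30.0), np.float64(25.3)]
scene L 182 1992 [369.7 280.2] [553.  223.2  52. ] [np.float64(28.4), np.float64(28.0)]
t 68.7 pos [0.4544 0.3379 0.1755] rpy [-1.60e+02 -1.00e-01 -8.92e+01] F [-0.6 -0.2  0.5] op 0.0307
rot [-4.96 -0.77 -4.24] shift [22.09 -1.09  0.62]
```

Request:
play_rows(motion=[{"x": 0,"y": 0,"z": -0.5,"rx": -0.83,"ry": -0.12,"rz": -0.67},{"x": 0,"y": 0,"z": 0,"rx": -0.83,"ry": -0.12,"rz": -0.67},{"x": 0,"y": 0,"z": 0,"rx": -0.83,"ry": -0.12,"rz": -0.67},{"x": 0,"y": 0,"z": 0,"rx": -0.83,"ry": -0.12,"rz": -0.67},{"x": 0,"y": 0,"z": 0,"rx": -0.83,"ry": -0.12,"rz": -0.67},{"x": 0,"y": 0,"z": 0,"rx": -0.83,"ry": -0.12,"rz": -0.67},{"x": 0,"y": 0,"z": 0,"rx": 0,"ry": 0,"rz": 0}], fingers=0.3)

```text
clock: 69.58
tool_pos: [0.4511, 0.3382, 0.187]
orientation: [179.9, -0.0, -73.0]
force: [0.1, -0.2, -0.1]
opening: 0.0571
gripper_force: 0.0
```

```bash
python3 - <<'E'
from h import *
plan([.6525,-.179,.16],[180,0,-73.5])
E
```

```text
t 69.6 pos [0.4511 0.3382 0.187 ] rpy [179.9  -0.  -73. ] F [ 0.1 -0.2 -0.1] op 0.0571
rot [ 0.02 -0.01  0.12] shift [22.12 -1.85  1.08]
```

Request:
play_rows(motion=[{"x": 0.96,"y": -0.08,"z": 0,"rx": 0,"ry": 0,"rz": 0.12},{"x": 0.96,"y": -0.08,"z": 0,"rx": 0,"ry": 0,"rz": 0},{"x": 0.96,"y": -0.08,"z": 0,"rx": 0,"ry": 0,"rz": 0},{"x": 0.96,"y": -0.08,"z": 0,"rx": 0,"ry": 0,"rz": 0},{"x": 0.96,"y": -0.08,"z": 0,"rx": 0,"ry": 0,"rz": 0},{"x": 0.96,"y": -0.08,"z": 0,"rx": 0,"ry": 0,"rz": 0},{"x": 0.96,"y": -0.08,"z": 0,"rx": 0,"ry": 0,"rz": 0},{"x": 0.96,"y": -0.08,"z": 0,"rx": 0,"ry": 0,"rz": 0},{"x": 0.96,"y": -0.08,"z": 0,"rx": 0,"ry": 0,"rz": 0},{"x": 0.96,"y": -0.08,"z": 0,"rx": 0,"ry": 0,"rz": 0},{"x": 0.96,"y": -0.08,"z": 0,"rx": 0,"ry": 0,"rz": 0},{"x": 0.96,"y": -0.08,"z": 0,"rx": 0,"ry": 0,"rz": 0},{"x": 0.96,"y": -0.08,"z": 0,"rx": 0,"ry": 0,"rz": 0},{"x": 0.96,"y": -0.08,"z": 0,"rx": 0,"ry": 0,"rz": 0},{"x": 0.96,"y": -0.08,"z": 0,"rx": 0,"ry": 0,"rz": 0},{"x": 0.96,"y": -0.08,"z": 0,"rx": 0,"ry": 0,"rz": 0},{"x": 0.96,"y": -0.08,"z": 0,"rx": 0,"ry": 0,"rz": 0},{"x": 0.96,"y": -0.08,"z": 0,"rx": 0,"ry": 0,"rz": 0},{"x": 0.96,"y": -0.08,"z": 0,"rx": 0,"ry": 0,"rz": 0},{"x": 0,"y": 0,"z": 0,"rx": 0,"ry": 0,"rz": 0}])

```text
clock: 72.08
tool_pos: [0.6169, -0.0889, 0.187]
orientation: [179.9, -0.0, -73.5]
force: [-0.6, 1.9, -0.3]
opening: 0.0573
gripper_force: 0.0
```

```bash
python3 - <<'E'
from mk import *
marker(); plan([.6525,-.179,.013],[180,0,-73.5])
E
```

```text
top 28 [383.8 174.8] [3.5 9.9] ctr [ 639.  -187.5   36. ] sides [np.float64(24.3), np.float64(8.5)] ang [np.float64(44.5), np.float64(43.9)]
scene 128 [246.  168.5] [12. 12.] ctr [ 652.  -178.6   36. ] sides [np.float64(33.3), np.float64(36.1)] ang [np.float64(30.7), np.float64(12.0)]
t 72.2 pos [ 0.6167 -0.0876  0.1873] rpy [179.9   0.  -73.4] F [ 0.4 -0.6  0.1] op 0.0567
rot [0.02 0.   0.02] shift [ 3.91 -0.33  6.97]
```

Request:
play_rows(motion=[{"x": 0.98,"y": -0.08,"z": 0,"rx": 0,"ry": 0,"rz": 0},{"x": 0.98,"y": -0.08,"z": 0,"rx": 0,"ry": 0,"rz": 0},{"x": 0.98,"y": -0.08,"z": 0,"rx": 0,"ry": 0,"rz": 0},{"x": 0.95,"y": -0.08,"z": 0,"rx": 0,"ry": 0,"rz": 0},{"x": 0,"y": 0,"z": 1,"rx": 0,"ry": 0,"rz": 0},{"x": 0,"y": 0,"z": 1,"rx": 0,"ry": 0,"rz": 0},{"x": 0,"y": 0,"z": 1,"rx": 0,"ry": 0,"rz": 0},{"x": 0,"y": 0,"z": 1,"rx": 0,"ry": 0,"rz": 0},{"x": 0,"y": 0,"z": 0,"rx": 0,"ry": 0,"rz": 0}])

```text
clock: 73.3
tool_pos: [0.6514, -0.1787, 0.0856]
orientation: [179.7, 0.1, -73.4]
force: [0.4, -0.7, 0.8]
opening: 0.0572
gripper_force: 0.0
```

```bash
python3 - <<'E'
from mk import *
marker(); plan([.6525,-.179,.013],[180,0,-73.5])
E
```

```text
top 64 [377.8 170.4] [13.3  9.5] ctr [ 649.8 -173.3   36. ] sides [np.float64(23.1), np.float64(32.3)] ang [np.float64(18.2), np.float64(17.1)]
scene 130 [246.  168.5] [12. 12.] ctr [ 652.  -178.6   36. ] sides [np.float64(33.3), np.float64(36.1)] ang [np.float64(30.7), np.float64(12.0)]
t 73.4 pos [ 0.6532 -0.1788  0.0884] rpy [180.    0.  -73.4] F [0.5 0.7 0.6] op 0.0571
rot [0.   0.   0.04] shift [-0.    0.03  3.02]
```

Request:
play_rows(motion=[{"x": 0,"y": 0,"z": 0.9,"rx": 0,"ry": 0,"rz": 0},{"x": 0,"y": 0,"z": 0.9,"rx": 0,"ry": 0,"rz": 0},{"x": 0,"y": 0,"z": 0.8,"rx": 0,"ry": 0,"rz": 0},{"x": 0,"y": 0,"z": 0.25,"rx": 0,"ry": 0,"rz": 0},{"x": 0,"y": 0,"z": 0,"rx": 0,"ry": 0,"rz": 0}])

```text
clock: 74.03
tool_pos: [0.6533, -0.1785, 0.0174]
orientation: [-180.0, 0.0, -73.4]
force: [0.1, -0.6, 0.3]
opening: 0.057
gripper_force: 0.0
```

Request:
play_rows(motion=[{"x": 0,"y": 0,"z": 0,"rx": 0,"ry": 0,"rz": 0},{"x": 0,"y": 0,"z": 0,"rx": 0,"ry": 0,"rz": 0},{"x": 0,"y": 0,"z": 0,"rx": 0,"ry": 0,"rz": 0},{"x": 0,"y": 0,"z": 0,"rx": 0,"ry": 0,"rz": 0},{"x": 0,"y": 0,"z": 0,"rx": 0,"ry": 0,"rz": 0}], fingers=-1)

```text
clock: 74.65
tool_pos: [0.653, -0.1784, 0.0172]
orientation: [-180.0, 0.0, -73.4]
force: [-1.9, 0.6, 5.2]
opening: 0.0334
gripper_force: 30.0
```

The pads hold only the marker's upper rim, so I'll regrasp 10 mm lower.

Request:
play_rows(motion=[{"x": 0,"y": 0,"z": 0,"rx": 0,"ry": 0,"rz": 0},{"x": 0,"y": 0,"z": 0,"rx": 0,"ry": 0,"rz": 0},{"x": 0,"y": 0,"z": 0,"rx": 0,"ry": 0,"rz": 0},{"x": 0,"y": 0,"z": 0.2,"rx": 0,"ry": 0,"rz": 0},{"x": 0,"y": 0,"z": 0.2,"rx": 0,"ry": 0,"rz": 0},{"x": 0,"y": 0,"z": 0,"rx": 0,"ry": 0,"rz": 0}], fingers=0.1)

```text
clock: 75.4
tool_pos: [0.6522, -0.1783, 0.0057]
orientation: [179.9, 0.1, -73.4]
force: [-1.0, -0.1, 0.2]
opening: 0.0482
gripper_force: 0.0
```

Request:
play_rows(motion=[{"x": 0,"y": 0,"z": 0,"rx": 0,"ry": 0,"rz": 0},{"x": 0,"y": 0,"z": 0,"rx": 0,"ry": 0,"rz": 0},{"x": 0,"y": 0,"z": 0,"rx": 0,"ry": 0,"rz": 0},{"x": 0,"y": 0,"z": 0,"rx": 0,"ry": 0,"rz": 0}], fingers=-1)

```text
clock: 75.9
tool_pos: [0.6528, -0.1783, 0.0068]
orientation: [180.0, 0.0, -73.4]
force: [-0.9, 0.0, 0.4]
opening: 0.0336
gripper_force: 30.0
```

Request:
play_rows(motion=[{"x": 0,"y": 0,"z": -0.5,"rx": 0,"ry": 0,"rz": 0},{"x": 0,"y": 0,"z": -0.9,"rx": 0,"ry": 0,"rz": 0},{"x": 0,"y": 0,"z": -0.9,"rx": 0,"ry": 0,"rz": 0},{"x": 0,"y": 0,"z": -0.9,"rx": 0,"ry": 0,"rz": 0},{"x": 0,"y": 0,"z": -0.9,"rx": 0,"ry": 0,"rz": 0},{"x": 0,"y": 0,"z": -0.9,"rx": 0,"ry": 0,"rz": 0},{"x": 0,"y": 0,"z": 0,"rx": 0,"ry": 0,"rz": 0}])

```text
clock: 76.78
tool_pos: [0.6541, -0.1785, 0.1347]
orientation: [-179.8, -0.1, -73.3]
force: [-0.1, 0.1, -0.8]
opening: 0.0335
gripper_force: 30.0
```

```bash
python3 - <<'E'
from mk import *
marker(); plan([.5495,-.335,.1],[180,0,-81.5])
e=Cam("scene");im=cams.snapshot("scene"); cv2.imwrite("pics/f9.png",im)
o=ctrl.get_obs(); print("marker ctr px predicted (top ctr)", e.proj([o["tool_pos"]+[0,0,.029]]))
E
```

```text
top 9 [384.8 159.9] [10.4  0.9] ctr [ 675.4 -190.8   36. ] sides [np.float64(2.3), np.float64(25.5)] ang [np.float64(18.3), np.float64(17.0)]
scene none
t 76.9 pos [ 0.6526 -0.1783  0.1319] rpy [-180.     0.   -73.4] F [-1.3 -0.3 -1.7] op 0.034
rot [-0.    0.01  2.03] shift [5.59 5.01 1.28]
marker ctr px predicted (top ctr) [[240.31291574 129.68191301]]
```

Request:
play_rows(motion=[{"x": 0,"y": 0,"z": 0,"rx": 0,"ry": 0,"rz": 1},{"x": 0,"y": 0,"z": 0,"rx": 0,"ry": 0,"rz": 1},{"x": 0.93,"y": 0.835,"z": 0,"rx": 0,"ry": 0,"rz": 0},{"x": 0.93,"y": 0.835,"z": 0,"rx": 0,"ry": 0,"rz": 0},{"x": 0.93,"y": 0.835,"z": 0,"rx": 0,"ry": 0,"rz": 0},{"x": 0.93,"y": 0.835,"z": 0,"rx": 0,"ry": 0,"rz": 0},{"x": 0.93,"y": 0.835,"z": 0,"rx": 0,"ry": 0,"rz": 0},{"x": 0.93,"y": 0.835,"z": 0,"rx": 0,"ry": 0,"rz": 0},{"x": 0,"y": 0,"z": 1,"rx": 0,"ry": 0,"rz": 0},{"x": 0,"y": 0,"z": 1,"rx": 0,"ry": 0,"rz": 0},{"x": 0,"y": 0,"z": 0,"rx": 0,"ry": 0,"rz": 0},{"x": 0,"y": 0,"z": 0,"rx": 0,"ry": 0,"rz": 0}])

```text
clock: 78.42
tool_pos: [0.5501, -0.3352, 0.0819]
orientation: [180.0, 0.0, -81.3]
force: [-0.0, -0.4, -1.3]
opening: 0.0341
gripper_force: 30.0
```

```bash
python3 - <<'E'
from mk import *
plan([.5495,-.335,.0585],[180,0,-81.5])
s=cams.snapshot("scene"); cv2.imwrite("pics/s10.png",cv2.resize(s[70:170,220:340],None,fx=5,fy=5,interpolation=cv2.INTER_CUBIC))
e=Cam("scene"); o=ctrl.get_obs(); T=R.from_euler("xyz",o["orientation"],degrees=True)
P=[o["tool_pos"]+T.apply([a,b,z]) for z in (.0065,-.0295) for a,b in((-.017,-.017),(-.017,.017),(.017,.017),(.017,-.017))]
print(((e.proj(P)-[220,70])*5).round())
E
```

```text
t 78.4 pos [ 0.5501 -0.3352  0.0819] rpy [180.    0.  -81.3] F [-0.  -0.4 -1.3] op 0.0341
rot [0.01 0.   0.04] shift [-0.01  0.02  0.94]
[[181. 205.]
 [238. 179.]
 [203. 145.]
 [146. 169.]
 [175. 148.]
 [233. 123.]
 [197.  89.]
 [140. 113.]]
```

View pics/s10.png

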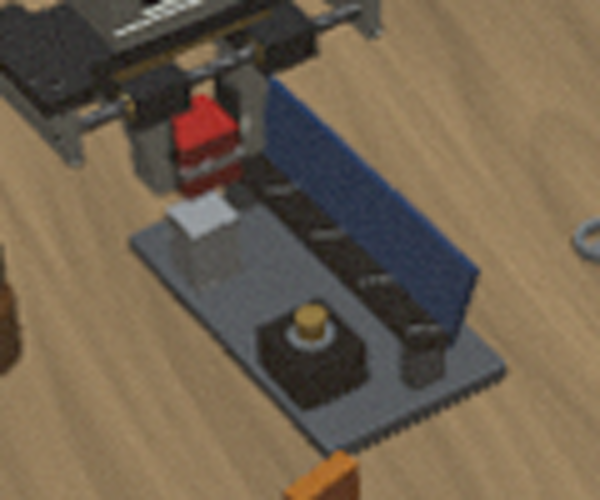

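The held marker appears about (+6,+2) px from its predicted place, and the post centre is off by the same amount. That means the marker is centred over the post to within about 2 mm, so I lower it.

Request:
play_rows(motion=[{"x": 0,"y": 0,"z": 0.5,"rx": 0,"ry": 0,"rz": 0},{"x": 0,"y": 0,"z": 0.3,"rx": 0,"ry": 0,"rz": 0},{"x": 0,"y": 0,"z": 0.06,"rx": 0,"ry": 0,"rz": 0},{"x": 0,"y": 0,"z": 0.05,"rx": 0,"ry": 0,"rz": 0},{"x": 0,"y": 0,"z": 0,"rx": 0,"ry": 0,"rz": 0}])

```text
clock: 79.1
tool_pos: [0.55, -0.3351, 0.059]
orientation: [180.0, 0.0, -81.4]
force: [-0.1, -1.0, -0.7]
opening: 0.0336
gripper_force: 30.0
```

Request:
play_rows(motion=[{"x": 0,"y": 0,"z": 0.04,"rx": 0,"ry": 0,"rz": 0},{"x": 0,"y": 0,"z": 0,"rx": 0,"ry": 0,"rz": 0}])

```text
clock: 79.35
tool_pos: [0.5501, -0.3352, 0.0587]
orientation: [-180.0, -0.0, -81.4]
force: [-2.2, 0.7, 6.0]
opening: 0.0339
gripper_force: 30.0
```

Contact at 6 N at the expected height. Release and go straight up.

Request:
play_rows(motion=[{"x": 0,"y": 0,"z": 0,"rx": 0,"ry": 0,"rz": 0},{"x": 0,"y": 0,"z": 0,"rx": 0,"ry": 0,"rz": 0},{"x": 0,"y": 0,"z": 0,"rx": 0,"ry": 0,"rz": 0},{"x": 0,"y": 0,"z": 0,"rx": 0,"ry": 0,"rz": 0},{"x": 0,"y": 0,"z": -0.4,"rx": 0,"ry": 0,"rz": 0},{"x": 0,"y": 0,"z": -0.8,"rx": 0,"ry": 0,"rz": 0},{"x": 0,"y": 0,"z": -1,"rx": 0,"ry": 0,"rz": 0},{"x": 0,"y": 0,"z": -1,"rx": 0,"ry": 0,"rz": 0},{"x": 0,"y": 0,"z": -1,"rx": 0,"ry": 0,"rz": 0},{"x": 0,"y": 0,"z": -1,"rx": 0,"ry": 0,"rz": 0},{"x": 0,"y": -1,"z": -1,"rx": 0,"ry": 0,"rz": 0},{"x": 0,"y": -1,"z": 0,"rx": 0,"ry": 0,"rz": 0},{"x": -1,"y": 0,"z": 0,"rx": 0,"ry": 0,"rz": 0},{"x": -1,"y": 0,"z": 0,"rx": 0,"ry": 0,"rz": 0},{"x": -1,"y": 0,"z": 0,"rx": 0,"ry": 0,"rz": 0},{"x": -1,"y": 0,"z": 0,"rx": 0,"ry": 0,"rz": 0},{"x": 0,"y": 0,"z": 0,"rx": 0,"ry": 0,"rz": 0}], fingers=0.3)

```text
clock: 81.47
tool_pos: [0.5837, -0.227, 0.2138]
orientation: [-180.0, 0.0, -81.2]
force: [-0.1, -0.4, 0.3]
opening: 0.0571
gripper_force: 0.0
```

```bash
python3 - <<'E'
from mk import *
o=ctrl.get_obs(); print(o["clock"],o["tool_pos"].round(3))
e=Cam("scene"); im=cams.snapshot("scene"); cv2.imwrite("pics/end.png",im); t=cams.snapshot("top"); cv2.imwrite("pics/endtop.png",t)
h=cv2.cvtColor(im,cv2.COLOR_BGR2HSV)
M=np.zeros(h.shape[:2],np.uint8); m=cv2.inRange(h,(0,150,150),(8,255,255))|cv2.inRange(h,(172,150,150),(180,255,255)); M[70:130,235:290]=m[70:130,235:290]
q=cv2.findNonZero(M)
if q is not None:
    r=cv2.minAreaRect(q); print(len(q),r,(e.plane([r[0]],.088)[0]*1000).round(1),"post top by scene 548.5 -334.2")
# yellow on soft rack, four blobs; compared by scene image with the s8-time picture
a=cv2.imread("pics/f7.png")
y=cv2.inRange(h,(15,120,60),(35,255,255)); Y=np.zeros_like(y); Y[225:325,370:465]=y[225:325,370:465]
n,l,s,c=cv2.connectedComponentsWithStats(Y); print([(c[i].round(1).tolist(),int(s[i,4])) for i in range(1,n) if s[i,4]>15])
E
```

```text
81.475 [ 0.584 -0.227  0.214]
93 ((259.0000305175781, 101.0), (8.049844741821289, 12.521980285644531), 63.43495178222656) [ 548.  -334.6   88. ] post top by scene 548.5 -334.2
[([420.5, 274.5], 830), ([398.7, 320.9], 55)]
```

```bash
python3 - <<'E'
from h import *
import glob
f=sorted(glob.glob("pics/mk_scene_68*"))[0]
a=cv2.blur(cv2.imread(f),(3,3)); b=cv2.blur(cv2.imread("pics/end.png"),(3,3)); z=cv2.blur(cv2.imread("pics/scene0.png"),(3,3))
d=cv2.absdiff(a,b).max(2); print("soft rack diff>40:",int((d[220:360,345:452]>40).sum()))
d=(cv2.absdiff(z,b).max(2)>40).astype(np.uint8); n,l,s,c=cv2.connectedComponentsWithStats(d)
print([s[i].tolist() for i in range(1,n) if s[i,4]>12])
E
```

```text
soft rack diff>40: 285
[[224, 0, 53, 46, 1441], [290, 0, 21, 5, 77], [470, 0, 61, 126, 2895], [549, 0, 41, 76, 1024], [547, 0, 93, 152, 5814], [262, 32, 25, 9, 98], [207, 35, 98, 62, 1749], [247, 36, 11, 7, 30], [510, 39, 23, 28, 80], [239, 43, 30, 15, 156], [503, 48, 5, 6, 13], [251, 96, 17, 21, 256], [238, 163, 19, 22, 298], [330, 193, 10, 5, 22], [311, 199, 11, 5, 22], [293, 205, 10, 5, 21], [273, 211, 11, 5, 22], [382, 237, 27, 35, 391], [395, 255, 42, 53, 886], [420, 291, 31, 36, 471]]
```

```bash
python3 - <<'E'
from h import *
import glob
f=sorted(glob.glob("pics/mk_scene_68*"))[0]
a=cv2.blur(cv2.imread(f),(3,3)); b=cv2.blur(cv2.imread("pics/end.png"),(3,3))
d=(cv2.absdiff(a,b).max(2)>40).astype(np.uint8); d[:, :345]=0; d[:215]=0
n,l,s,c=cv2.connectedComponentsWithStats(d); print([s[i].tolist() for i in range(1,n)])
E
```

```text
[[472, 215, 36, 24, 400], [505, 215, 36, 10, 205], [438, 218, 109, 57, 2867], [437, 234, 6, 7, 29], [511, 234, 5, 2, 6], [432, 236, 6, 9, 22], [534, 246, 3, 3, 4], [450, 270, 1, 2, 2], [456, 275, 6, 4, 10]]
```

Only the gripper's own region changed, so the plates have stayed put and no bystander moved. Handing in.

```bash
python3 -c "
from plant import workorder
print(workorder.close_job())"
```

```text
the job is handed in; nothing more can be done
None
```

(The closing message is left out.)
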